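Pack the washer-cleaning caddy and slide it under the shelf

TASK

First draw the white caddy out from under the bracket shelf as far as it goes. Load it while it is out: pull every scraper out of the grey holder and slide it blade down into a free slot of the caddy's wood block, right to the bottom, and lay the scrub block bristles down and flat in the caddy's tray. Then push the loaded caddy back under the shelf until it stops, leaving the other things standing where they are.

Things in the scene. Friction and masses are not known exactly. Their poses are not given: they have to be found in the camera images.
- caddy (a joint): the white sliding caddy, m: 0 = home under the shelf, 0.22 = fully out (stop). Slides on runners along the shelf's y, outward is -y; about 2.5 N of friction, stays where left. 86 mm wide, 340 long plus handle; from its outer end: handle post, tray, slotted wood block. Only the block goes under the shelf, tray and post stay outside
- dock: the white bracket shelf and runners, fixed. Origin on the table. In its axes the board spans x -120..+120, y -45..+155 mm, underside 205 mm and top 217 mm above the table; it is carried by an upright plate at y +149; front and sides are open. Two 6 mm high runners reach from y -465 to +155
- handle (a point): top centre of the caddy's black square handle post: 20 x 20 mm, top 85 mm above the table, free from 18 mm upwards. Site axes are the shelf's axes; it lies 245 mm to the shelf's -y of the dock's origin with the caddy home. Moves with the caddy
- tray (a point): centre of the tray's inner floor, 14 mm above the table; inside 76 mm (x) by 144 mm (y), walls 18 mm above that floor, 5 mm thick. Its centre is 107 mm from the handle post and 102 mm from slot_3. Moves with the caddy, axes as the shelf's
- rack (a point): centre of the caddy's slotted wood block at the level of the slot floors, 14 mm above the table. The block is 66 (x) by 176 (y) mm, its top 75 mm above the table. Moves with the caddy, axes as the shelf's
- slot_0 (a point): centre of the floor of slot 0 of the wood block: a straight slot 46 mm long along x, 9 mm wide along y, 61 mm deep; its floor is 14 mm above the table. Slots are 42 mm apart along y; slot_0 nearest the shelf, slot_3 nearest the tray. With the caddy fully out slot_0 is 85 mm clear of the board's edge. Moves with the caddy, axes as the shelf's
- slot_1 (a point): centre of the floor of slot 1 of the wood block: a straight slot 46 mm long along x, 9 mm wide along y, 61 mm deep; its floor is 14 mm above the table. Slots are 42 mm apart along y; slot_0 nearest the shelf, slot_3 nearest the tray. With the caddy fully out slot_0 is 85 mm clear of the board's edge. Moves with the caddy, axes as the shelf's
- slot_2 (a point): centre of the floor of slot 2 of the wood block: a straight slot 46 mm long along x, 9 mm wide along y, 61 mm deep; its floor is 14 mm above the table. Slots are 42 mm apart along y; slot_0 nearest the shelf, slot_3 nearest the tray. With the caddy fully out slot_0 is 85 mm clear of the board's edge. Moves with the caddy, axes as the shelf's
- slot_3 (a point): centre of the floor of slot 3 of the wood block: a straight slot 46 mm long along x, 9 mm wide along y, 61 mm deep; its floor is 14 mm above the table. Slots are 42 mm apart along y; slot_0 nearest the shelf, slot_3 nearest the tray. With the caddy fully out slot_0 is 85 mm clear of the board's edge. Moves with the caddy, axes as the shelf's
- holder: grey plastic holder, fixed, 200 (x) x 62 (y) x 80 mm high, origin under its centre: four upright open-topped sleeves in a row along its x, 50 mm apart (x -75, -25, +25, +75), each 7 (x) by 46 (y) mm inside, floor 6 mm above the table
- scraper_a: scraper with orange handle, 60 g, 160 mm long; may be absent; stands blade down in a sleeve (may lean a little). Origin mid tip edge, z towards the handle end. Steel blade z 0..90 mm, 40 wide (y), 5 thick (x), first 10 mm 34 x 4; straight handle z 86..160, 22 (y) x 16 (x), black dot near its end. Any scraper fits any slot, either way round
- scraper_b: scraper with blue handle, 60 g, 160 mm long; may be absent; stands blade down in a sleeve (may lean a little). Origin mid tip edge, z towards the handle end. Steel blade z 0..90 mm, 40 wide (y), 5 thick (x), first 10 mm 34 x 4; straight handle z 86..160, 22 (y) x 16 (x), black dot near its end. Any scraper fits any slot, either way round
- scraper_c: scraper with green handle, 60 g, 160 mm long; may be absent; stands blade down in a sleeve (may lean a little). Origin mid tip edge, z towards the handle end. Steel blade z 0..90 mm, 40 wide (y), 5 thick (x), first 10 mm 34 x 4; straight handle z 86..160, 22 (y) x 16 (x), black dot near its end. Any scraper fits any slot, either way round
- scraper_d: scraper with red handle, 60 g, 160 mm long; may be absent; stands blade down in a sleeve (may lean a little). Origin mid tip edge, z towards the handle end. Steel blade z 0..90 mm, 40 wide (y), 5 thick (x), first 10 mm 34 x 4; straight handle z 86..160, 22 (y) x 16 (x), black dot near its end. Any scraper fits any slot, either way round
- scrub_block: wood scrub block, 120 g, 105 mm long (y), 50 mm wide (x), 45 mm high; origin under its centre, z up. Lower 20 mm is the stiff tan bristle pad (44 x 98), upper 25 mm is wood. Lies bristles down on the table; belongs in the tray with its length along the tray's length
- jug: closed green gallon jug, 105 x 150 mm, 272 high; bystander. Origin under its centre
- spray_bottle: blue spray trigger bottle, 72 mm across, 235 high, on the shelf board; bystander. Origin under its centre
- jar: glass jar with bail latch, 72 mm across, 89 high, on the shelf board; bystander. Origin under its centre
- funnel: stubby grey funnel, mouth down, 90 mm across, 85 high, on the shelf board; bystander. Origin under its centre
- dosing_cup: clear dosing cup, 64 mm across, 55 high; bystander, stands on the table near the scrub block's area. Origin under its centre
- tin: tin, 80 mm across, 80 high; bystander. Origin under its centre
- tablet_box: cardboard box 90 x 150 x 70 mm; bystander. Origin under its centre
There are look-alikes about, which are no part of the job. Several things have the shape of the scrub_block; the one meant has the colours described above.

How it is judged:
On the way, in this order (a step that is already met when the one before it is completed fails the run):
1. the caddy is drawn out as far as it goes (0.20 m or more) (value of joint caddy above 0.2 m), for 0.2 s.
2. with the caddy still out (over 0.17 m), every scraper is in a slot down to the bottom and the scrub block lies flat in the tray (value of joint caddy above 0.17 m and x of scraper_a in the frame of rack between -0.009 and 0.009 m and y of scraper_a in the frame of rack between -0.073 and 0.073 m and z of each of scraper_a, scraper_b, scraper_c, scraper_d in the frame of rack below 0.008 m and angle between each of scraper_a, scraper_b, scraper_c, scraper_d's own z axis and vertical below 0.2 rad and x of scraper_b in the frame of rack between -0.009 and 0.009 m and y of scraper_b in the frame of rack between -0.073 and 0.073 m and x of scraper_c in the frame of rack between -0.009 and 0.009 m and y of scraper_c in the frame of rack between -0.073 and 0.073 m and x of scraper_d in the frame of rack between -0.009 and 0.009 m and y of scraper_d in the frame of rack between -0.073 and 0.073 m and x of scrub_block in the frame of tray between -0.02 and 0.02 m and y of scrub_block in the frame of tray between -0.025 and 0.025 m and z of scrub_block in the frame of tray below 0.008 m and angle between scrub_block's own z axis and vertical below 0.15 rad), for 0.2 s.
At the end, for the whole second after the job is handed in: Caddy within 8 mm of home; every scraper in a slot, tip within 8 mm of its floor, tilt under 0.2 rad; scrub block bristles down in the tray, within 20 mm across, 25 mm along and 8 mm above its floor centre, tilt under 0.15 rad; scrapers at rest (value of joint caddy below 0.008 m and x of scraper_a in the frame of rack between -0.009 and 0.009 m and y of scraper_a in the frame of rack between -0.073 and 0.073 m and z of each of scraper_a, scraper_b, scraper_c, scraper_d in the frame of rack below 0.008 m and angle between each of scraper_a, scraper_b, scraper_c, scraper_d's own z axis and vertical below 0.2 rad and x of scraper_b in the frame of rack between -0.009 and 0.009 m and y of scraper_b in the frame of rack between -0.073 and 0.073 m and x of scraper_c in the frame of rack between -0.009 and 0.009 m and y of scraper_c in the frame of rack between -0.073 and 0.073 m and x of scraper_d in the frame of rack between -0.009 and 0.009 m and y of scraper_d in the frame of rack between -0.073 and 0.073 m and x of scrub_block in the frame of tray between -0.02 and 0.02 m and y of scrub_block in the frame of tray between -0.025 and 0.025 m and z of scrub_block in the frame of tray below 0.008 m and angle between scrub_block's own z axis and vertical below 0.15 rad and linear speed of each of scraper_a, scraper_b, scraper_c, scraper_d below 0.02 m/s); the robot touches nothing.
It fails at once if a bystander (jug, spray bottle, jar, funnel, dosing cup, tin or box) is shifted more than 5 cm or tipped (distance of any of jug, spray_bottle, jar, funnel, dosing_cup, tin, tablet_box from where it was at the start of the episode above 0.05 m or angle between any of jug, spray_bottle, jar, funnel, dosing_cup, tin, tablet_box's own z axis and vertical above 0.5 rad).
Of scraper_a, scraper_b, scraper_c, scraper_d only 2 to 4 are there at a start; the rules pass over those that are not, and their reading is None.
At some moment in a run one of scrub_block may be knocked a few centimetres aside while the robot is not near it.
Once in a run the grip may slacken for a moment while it holds something.
It also fails if it takes over 210 s, if anything falls off the work surface, if the arm or the gripper's body presses on something with over 40 N, if the wrist force passes 120 N, or if a joint passes its speed limit or range.

ROBOT

A 6-joint arm with a two-finger parallel gripper is mounted at the origin on the work surface. World frame = base frame: x ahead of the robot, y to its left, z up, the work surface at z = 0. Lengths are in m, angles in rad, forces in N, time in s.
With the tool pointing down it reaches from about 0.35 to 0.775 m from the base axis. Payload 5.5 kg.
Tool frame: the origin (TCP) lies midway between the tips of the shut fingers; the grasp point (between the pads) lies 19 mm behind it; z points along the fingers, y is the line along which they close (so a half turn about z gives the same grasp; the last joint's range is limited). The gripper opens to 85 mm and grips with 20 to 120 N. Pads are 22 mm wide; open, the fingers measure 114 mm over their backs; the gripper's body (76 mm by 85 mm) begins 54 mm behind the grasp point. The pads swing forward as they close: fully open they stand 13 mm farther back than shut.
Start: joints at [-1.475, 0.313, 0.046, 1.304, 0, 1.431], TCP at [0.134, -0.559, 0.205] pointing down, gripper open.
Joint ranges: [-2.76, 2.76], [-0.86, 1.69], [-1.03, 1.26], [-2.2, 2.34], [-1.47, 1.5], [-3.14, 3.14]. Speed limits (rad/s): [2.57, 2.57, 3.14, 3.14, 3.14, 3.14].

INTERFACE

Orientations are given as a unit quaternion [w, x, y, z].
In Python, from workcell import get_state, read_camera, camera_info, hand_in, recognise gives the robot as it stands.
- The arm moves only by the tool arm_command, never from a script. Its argument "moves" is one flat list of numbers, 7 for each row, row after row: the opening, from -1 (shut) to 1 (fully open), then the shift along the tool's x, y, z in mm, then the turn, a rotation vector about the tool's x, y, z in rad. A call has 1 to 8 rows; each row shifts and turns the commanded pose from where the row before left it, along the tool's axes as they then stand; what a row does not reach is not made up. A row lasts 1/8 s, in which the tool goes at most 62.5 mm and 10.7 degrees, less where a joint would pass 70% of its speed; a pose out of reach is approached as far as the arm can. A call with a gripper value outside its range is refused whole. The fingers move at their own pace and stop on an object; "newtons" is the grip in N (left out, the last holds). Time passes only in rows, so rows that do not move let the fingers close. It gives the time, the measured TCP pose, the force, the opening and the grip force at its end, in the units of the state.
- get_state(): the state, without advancing time (a new reading comes with each control period).
- read_camera(name): name is "side" or "top" or "wrist"; returns (picture, depth): 384x512x3 uint8, blue, green, red; 384x512 float32, m along the optical axis (not along the pixel's ray), 0 where there is no reading.
- camera_info(name): a dict with "fovy" (degrees; the focal length in pixels is half the picture's height over the tangent of half this angle, whatever the lens; pixels are square), "cx", "cy" (the principal point, pixels), "eye" and "orientation" of the camera in the world; the wrist camera has in their place "tool_from_camera" (4x4, takes a point from camera to tool coordinates, whose origin is the TCP and whose axes are the flange's). Camera axes: x right, y down, z forward; pixel columns grow to the right and rows downward; lengths in m; the calibration is good to about 2 mm. A picture is of the moment at which its call begins: read the wrist's pose just before it. camera_info takes no time and is no camera call.
- hand_in(): hands the job in; it is judged then, once.
Trained networks look in the newest picture that a camera, given by its name, has taken for a name from the list of things; names that differ only in an ending like _2 or _b are one class to them, and where a whole thing is asked for, a point or a joint stands for the part that bears it (a point fixed in the world has none). Each returns a list of dicts, best first, with "confidence" (0 to 1); they miss things now and then, are a little off and sometimes report something else, mostly with a low value. They report only what shows in the picture. A call takes as long as a camera call. They do not tell look-alikes from the thing itself.
- recognise(camera, label): "point" ([column, row] in pixels, amid what is visible of it).
The state is a dict: "clock": time; "joint_pos": joint angles; "qvel": joint speeds; "tau": joint torques, N m; "tcp_pos": TCP position; "orientation": TCP orientation; "wrist_force": force on the tool from outside, world axes, zero at the start; "ft_torque": the same for the moment, N m; "finger_gap": finger opening in m; "grip_force": force on a finger pad.
Only numpy, scipy, OpenCV 4.12 (cv2) and the standard library are available. Lean on these libraries where they do the work, as an engineer would, in place of code of your own. Each camera call takes 0.05 s, during which the arm holds its last target. There are 200 camera calls.

## Working session

There is one attempt and no reset: what is moved stays moved. The work goes in short steps, Python scripts to look and compute and a tool call to move; the robot and the scene stay as the last step left them, time stands still between calls to the robot, and variables do not carry over. Pictures are saved under pics/ and viewed, at most 14 in all, crops included, and the job is handed in when it is done.

Besides the shell and the picture viewer there is one more tool, called after "Call:" as a command line: name --argument value ..., lists and objects as JSON in quotes. arm_command: Moves the arm, as the interface text tells. Its arguments: {"type":"object","properties":{"moves":{"type":"array"},"newtons":{"type":"number"}},"required":["moves"]}

```bash
ls; mkdir -p pics
cat > h.py <<'E'
import numpy as np, cv2
from scipy.spatial.transform import Rotation as R
from workcell import *
def q2R(q): return R.from_quat([q[1],q[2],q[3],q[0]]).as_matrix()
def cam(name):
    s=get_state(); im,d=read_camera(name); i=camera_info(name)
    f=im.shape[0]/2/np.tan(np.radians(i['fovy'])/2)
    T=np.eye(4)
    if name=='wrist':
        T[:3,:3]=q2R(s['orientation']); T[:3,3]=s['tcp_pos']; T=T@np.array(i['tool_from_camera'])
    else:
        o=np.array(i['orientation']); T[:3,:3]=o if o.shape==(3,3) else q2R(o); T[:3,3]=i['eye']
    return im,d,(f,i['cx'],i['cy'],T)
def cloud(d,c):
    f,cx,cy,T=c; v,u=np.mgrid[:d.shape[0],:d.shape[1]]
    P=np.stack([(u-cx)/f*d,(v-cy)/f*d,d],-1)@T[:3,:3].T+T[:3,3]
    P[d<=0]=np.nan
    return P
def proj(p,c):
    f,cx,cy,T=c; q=T[:3,:3].T@(np.array(p)-T[:3,3]); return f*q[0]/q[2]+cx,f*q[1]/q[2]+cy
E
python3 - <<'E'
from h import *
print(get_state())
ims=[]
for n in('top','side','wrist'):
    im,d,c=cam(n); np.savez(f'{n}0.npz',im=im,d=d,f=c[0],cx=c[1],cy=c[2],T=c[3]); print(n,camera_info(n)); cv2.imwrite(f'pics/{n}0.png',im)
    if n!='wrist':
      P=cloud(d,c)
      for l in['handle','tray','rack','dock','holder','scraper_a','scrub_block','jug','dosing_cup','tin','tablet_box']:
        for r in recognise(n,l)[:5]:
            u,v=map(int,np.round(r['point'])); print(n,l,round(r['confidence'],2),u,v,P[v,u].round(3))
E
```

```text
pics
{'clock': 0.0, 'joint_pos': array([-1.47459376e+00,  3.13982756e-01,  4.49598095e-02,  1.30357437e+00,
       -2.63933994e-05,  1.43119914e+00]), 'qvel': array([-0.00047264, -0.00250205,  0.00140635, -0.00031735, -0.00032287,
        0.00041302]), 'tau': array([-3.64887846e-04, -4.80630469e+01,  2.98531634e+01,  1.92787702e-02,
       -1.44315582e-04, -3.24583006e-06]), 'tcp_pos': array([ 0.13426161, -0.55853238,  0.2042111 ]), 'orientation': array([-9.00570282e-04,  9.93057452e-01,  1.17626890e-01,  6.34321666e-06]), 'wrist_force': array([-0.50928832,  0.18320314,  0.36102359]), 'ft_torque': array([-0.03769557, -0.04939618,  0.01208677]), 'grip_force': 0.0, 'finger_gap': 0.08541126918560403}
top {'fovy': 57.09598184868953, 'cx': 252.4886312107476, 'cy': 192.9514701619971, 'eye': array([0.18756108, 0.06107435, 1.43365578]), 'orientation': array([ 0.07226219, -0.6840996 ,  0.7219035 , -0.07510827])}
top handle 0.71 204 160 [0.64  0.243 0.015]
top tray 0.62 210 160 [0.64  0.218 0.009]
top tray 0.53 172 163 [0.569 0.331 0.221]
top tray 0.47 287 206 [ 0.421 -0.087  0.044]
top rack 0
[... 1779 characters left out ...]
[ 0.665 -0.418  0.19 ]
side jug 0.63 294 174 [0.634 0.28  0.031]
side jug 0.44 324 280 [ 0.555 -0.306  0.131]
side dosing_cup 0.63 253 208 [0.44  0.085 0.052]
side tin 0.86 338 192 [0.748 0.109 0.062]
side tablet_box 0.65 362 241 [ 0.736 -0.138  0.068]
wrist {'fovy': 59.83018892601365, 'cx': 246.55307634631345, 'cy': 191.98661841145886, 'tool_from_camera': array([[-4.16747873e-04, -9.51875310e-01, -3.06485270e-01,
         7.89042510e-02],
       [ 9.99999471e-01, -6.84893636e-04,  7.67363762e-04,
        -5.73136037e-04],
       [-9.40344430e-04, -3.06484789e-01,  9.51875092e-01,
        -1.69339836e-01],
       [ 0.00000000e+00,  0.00000000e+00,  0.00000000e+00,
         1.00000000e+00]])}
```

Run:
```python
import cv2
for n in('top','side'):
    im=cv2.imread(f'pics/{n}0.png'); 
    a=im[80:290,110:390] if n=='top' else im[100:384,130:450]
    s=780/a.shape[1]; s=min(s,600/a.shape[0]); cv2.imwrite(f'pics/{n}0c.png',cv2.resize(a,None,fx=s,fy=s,interpolation=cv2.INTER_CUBIC)); print(s)
```

```text
2.7857142857142856
2.112676056338028
```

View pics/top0c.png

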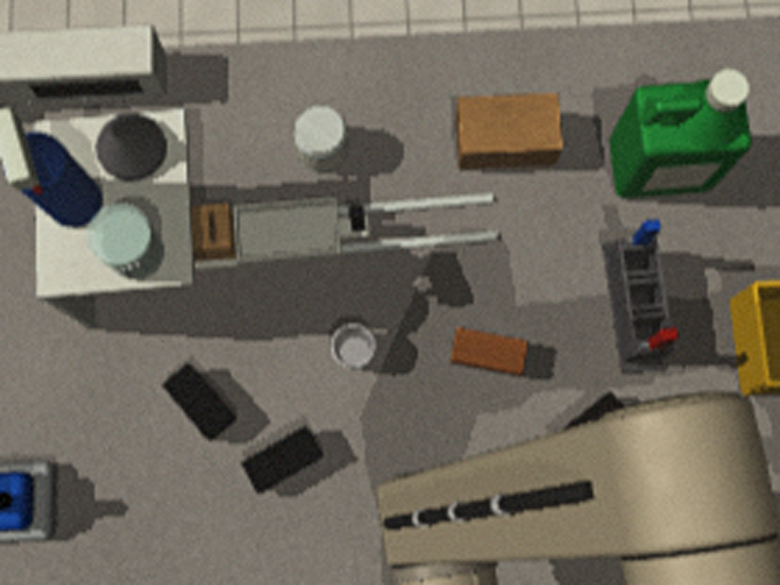

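View pics/side0c.png

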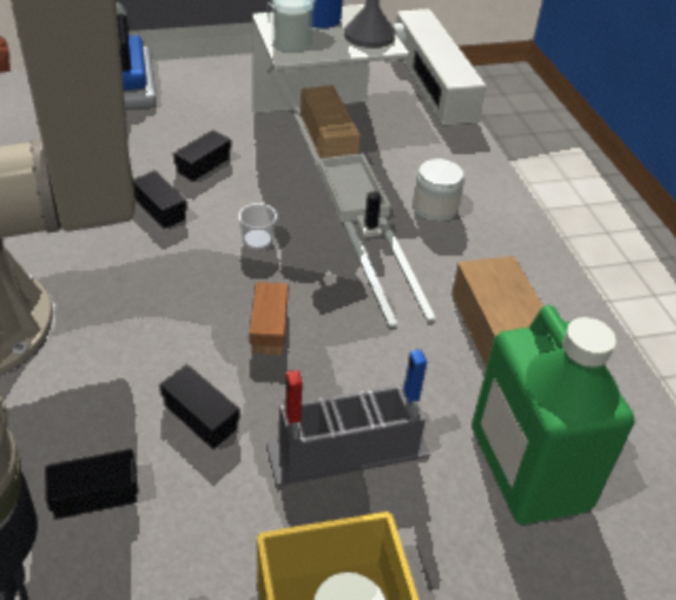

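Top view: the caddy (block about (186,162), post (238,158) full-image px) lies under the shelf, with its runners pointing to world -y. Two scrapers, red (~(347,201)) and blue (~(343,163)), stand in the end sleeves of the holder. Scrub-block candidates are the brown/orange one at (286,206) and the black ones at (182,223), (209,246) and (321,229). The brown wood one fits. I'll confirm it with a wrist crop.

```bash
cat >> h.py <<'E'
def load(n):
    z=np.load(n); return z['im'],z['d'],(float(z['f']),float(z['cx']),float(z['cy']),z['T'])
def rect(p):
    (c,s,a)=cv2.minAreaRect((p[:,:2]*1000).astype(np.float32)); return np.round(c,1),np.round(s,1),round(a,2)
E
python3 - <<'E'
from h import *
for n in('top0.npz','side0.npz'):
    im,d,c=load(n); P=cloud(d,c); x,y,z=P[...,0],P[...,1],P[...,2]
    hsv=cv2.cvtColor(im,cv2.COLOR_BGR2HSV)
    def rep(t,m):
        m=cv2.morphologyEx(m.astype(np.uint8),cv2.MORPH_OPEN,np.ones((2,2)))>0
        p=P[m]; 
        if len(p)>5: print(n,t,len(p),rect(p),np.median(p,0).round(4), p[:,2].min().round(3),p[:,2].max().round(3))
    box=lambda a,b,e,f,g,h:(x>a)&(x<b)&(y>e)&(y<f)&(z>g)&(z<h)
    rep('board',box(.4,.8,.2,.7,.21,.223))
    rep('block',box(.5,.75,.2,.4,.068,.082))
    rep('post',box(.55,.75,-.05,.2,.07,.1)&(hsv[...,2]<70)&(x<.69))
    rep('tray',box(.55,.72,.0,.3,.025,.04))
    rep('runners',box(.55,.72,-.3,.04,.003,.012)&(hsv[...,2]>140))
    rep('holder',box(.35,.65,-.45,-.2,.072,.088)&(hsv[...,1]<70))
    rep('red',box(.35,.65,-.45,-.2,.09,.19)&(hsv[...,1]>120)&((hsv[...,0]<10)|(hsv[...,0]>170)))
    rep('blue',box(.35,.65,-.45,-.2,.09,.19)&(hsv[...,1]>100)&(hsv[...,0]>100)&(hsv[...,0]<130))
    rep('scrub',box(.35,.5,-.2,0,.035,.055))
    rep('cup',box(.35,.5,.05,.18,.03,.065))
    rep('tin',box(.68,.82,.05,.2,.07,.09))
E
```

```text
top0.npz board 1869 (array([608. , 503.2]), array([236.,   0.]), 3.69) [nan nan nan] nan nan
top0.npz block 193 (array([620.1, 308.7]), array([63.3, 53.7]), 0.76) [0.6169 0.3074 0.0747] 0.046 0.082
top0.npz post 27 (array([640.1,  92.8]), array([13.7, 42.8]), 77.76) [0.626  0.0939 0.0813] -0.004 0.088
top0.npz tray 110 (array([628.7, 203.1]), array([ 93.5, 155.3]), 2.32) [nan nan nan] nan nan
top0.npz runners 121 (array([664.1, -32. ]), array([ 80.1, 123. ]), 37.05) [nan nan nan] nan nan
top0.npz holder 214 (array([ 492.1, -317.4]), array([175.6,  82.5]), 2.45) [nan nan nan] nan nan
top0.npz red 52 (array([ 421.9, -333.8]), array([17.1, 81.9]), 25.51) [ 0.4077 -0.3055  0.1392] -0.002 0.17
top0.npz blue 57 (array([ 578.5, -329.1]), array([16.6, 91.3]), 36.77) [ 0.5565 -0.3022  0.1285] -0.002 0.171
top0.npz scrub 331 (array([423.8, -87.7]), array([109.8,  52.8]), 76.98) [ 0.4209 -0.0842  0.0453] -0.003 0.058
top0.npz cup 64 (array([449.5, 111.1]), array([38.1, 61.6]), 6.79) [0.4581 0.1114 0.0366] -0.001 0.059
top0.npz tin 261 (array([756.6, 143.6]), array([69.4, 70.2]), 87.11) [nan nan
[... 407 characters left out ...]
ide0.npz runners 235 (array([636.3, -35.1]), array([ 78.3, 147.6]), 0.63) [nan nan nan] nan nan
side0.npz holder 670 (array([ 504.3, -304.5]), array([201.9,  55.1]), 6.12) [nan nan nan] nan nan
side0.npz red 153 (array([ 436. , -247.5]), array([151.4,  13.2]), 71.57) [nan nan nan] nan nan
side0.npz blue 172 (array([ 597.9, -239.4]), array([167.3,  17.2]), 61.4) [ 0.5618 -0.3087  0.1344] -0.002 0.169
side0.npz scrub 437 (array([448.7, -73.6]), array([151.9,  41. ]), 59.27) [nan nan nan] nan nan
side0.npz cup 211 (array([446.7, 134.2]), array([109. ,  57.1]), 74.92) [nan nan nan] nan nan
side0.npz tin 246 (array([799.8, 169.5]), array([168. ,  66.2]), 34.71) [0.76   0.1371 0.0799] -0.003 0.084
```

Run:
```python
from h import *
for n in('top0.npz','side0.npz'):
    im,d,c=load(n); P=cloud(d,c); hsv=cv2.cvtColor(im,cv2.COLOR_BGR2HSV)
    m=(hsv[...,0]>40)&(hsv[...,0]<80)&(hsv[...,1]>120)&(P[...,2]>.03)&(P[...,0]>.5); p=P[m]
    print('jug',len(p),np.percentile(p,[1,5,50,95,99],axis=0).round(3))
    m=(P[...,2]>.211)&(P[...,2]<.223)&(P[...,0]>.4)&(P[...,0]<.75)&(P[...,1]>.2)&(P[...,1]<.6)&(hsv[...,2]>120)
    m=cv2.erode(m.astype(np.uint8),np.ones((3,3)))>0; p=P[m]; print('board',rect(p),np.median(p,0))
    # runners direction: bright pixels near table, y<0.05
    m=(np.abs(P[...,2]-.006)<.006)&(hsv[...,2]>150)&(P[...,1]<.05)&(P[...,1]>-.25)&(P[...,0]>.55)&(P[...,0]<.75)
    p=P[m]; md=np.median(p[:,0])
    for s in(p[:,0]<md,p[:,0]>md):
        q=p[s]; k=np.polyfit(q[:,1],q[:,0],1); print('runner',len(q),k.round(3),q[:,1].min().round(3))
```

```text
jug 1261 [[ 0.654 -0.434  0.037]
 [ 0.655 -0.424  0.061]
 [ 0.683 -0.335  0.189]
 [ 0.741 -0.291  0.233]
 [ 0.748 -0.29   0.237]]
board (array([617.3, 411.9]), array([233.2, 190.5]), 1.88) [0.56462473 0.45846786 0.21782206]
runner 74 [0.109 0.614] -0.105
runner 74 [-0.02   0.664] -0.105
jug 4016 [[ 0.653 -0.442  0.033]
 [ 0.654 -0.441  0.046]
 [ 0.684 -0.421  0.18 ]
 [ 0.741 -0.313  0.23 ]
 [ 0.75  -0.306  0.236]]
board (array([615. , 406.2]), array([230.5, 194.9]), 2.04) [0.60304149 0.3347918  0.21727846]
runner 813 [0.069 0.619] -0.25
runner 813 [0.078 0.69 ] -0.25
```

Call:
arm_command --moves '[1,0,0,-60,0,0,0,1,0,0,-60,0,0,0,1,0,0,-60,0,0,0,1,0,0,0,0,0,0]'

```text
clock: 1.75
tcp_pos: [0.1345, -0.561, 0.3911]
orientation: [0.005, 0.993, 0.118, -0.0]
wrist_force: [-0.0, -0.6, -0.9]
finger_gap: 0.0853
grip_force: 0.0
```

Call:
arm_command --moves '[1,0,0,0,0,0,-0.167,1,0,0,0,0,0,-0.167,1,0,0,0,0,0,-0.167,1,0,0,0,0,0,-0.167,1,0,0,0,0,0,-0.167,1,0,0,0,0,0,-0.167,1,0,0,0,0,0,-0.167,1,0,0,0,0,0,-0.167]'

```text
clock: 2.75
tcp_pos: [0.1343, -0.5589, 0.3841]
orientation: [-0.001, 0.705, 0.709, 0.0]
wrist_force: [0.1, 0.4, -0.3]
finger_gap: 0.0854
grip_force: 0.0
```

Call:
arm_command --moves '[1,49,33,0,0,0,0,1,49,33,0,0,0,0,1,49,33,0,0,0,0,1,49,33,0,0,0,0,1,49,33,0,0,0,0,1,49,33,0,0,0,0,1,49,33,0,0,0,0,1,49,33,0,0,0,0]'

```text
clock: 3.75
tcp_pos: [0.3985, -0.165, 0.3844]
orientation: [-0.0, 0.707, 0.707, -0.0]
wrist_force: [1.2, -0.9, -0.0]
finger_gap: 0.0851
grip_force: 0.0
```

Call:
arm_command --moves '[1,49,33,0,0,0,0,1,49,33,0,0,0,0,1,49,33,0,0,0,0,1,49,33,0,0,0,0,1,49,33,0,0,0,0,1,30,33,0,0,0,0,1,0,0,0,0,0,0,1,0,0,0,0,0,0]'

```text
clock: 4.75
tcp_pos: [0.5952, 0.1082, 0.3841]
orientation: [-0.001, 0.707, 0.708, -0.001]
wrist_force: [0.4, 0.3, 0.4]
finger_gap: 0.0853
grip_force: 0.0
```

Run:
```python
from h import *
s=get_state(); print(s['tcp_pos'],R.from_matrix(q2R(s['orientation'])).as_matrix().round(3))
im,d,c=cam('wrist'); np.savez('w1.npz',im=im,d=d,f=c[0],cx=c[1],cy=c[2],T=c[3]); cv2.imwrite('pics/w1.png',im)
```

```text
[0.59522846 0.10818436 0.3840922 ] [[-0.001  1.    -0.002]
 [ 1.     0.001 -0.   ]
 [-0.    -0.002 -1.   ]]
```

View pics/w1.png

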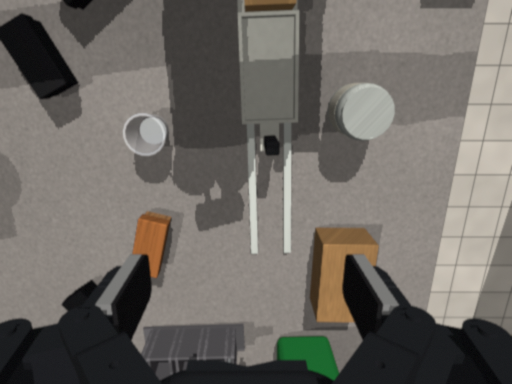

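The wrist view shows the post at (272,145), the tray (240-298, 10-122) and runners ending at row 253. The brown scrub block is at (152,242).

Run:
```python
from h import *
im,d,c=load('w1.npz'); P=cloud(d,c); g=im.min(-1)
def run(u0,u1):
    pts=[]
    for v in range(160,246,3):
        us=[u for u in range(u0,u1) if g[v,u]>165]
        if us:
            u=np.mean(us); f,cx,cy,T=c; r=T[:3,:3]@np.array([(u-cx)/f,(v-cy)/f,1]); k=(0.006-T[2,3])/r[2]; pts.append(T[:3,3]+k*r)
    return np.array(pts)
for a,b in((243,265),(278,300)):
    p=run(a,b); k=np.polyfit(p[:,1],p[:,0],1); print(len(p),k,np.degrees(np.arctan(-k[0])),p[[0,-1]].round(4))
m=(im.max(-1)<50)&(P[...,2]>.06)&(P[...,2]<.1); m[:,:250]=0; m[:,295:]=0; m[:120]=0;m[180:]=0
p=P[m]; print('post',len(p),p.min(0),p.max(0),np.median(p,0))
x,y,z=P[...,0],P[...,1],P[...,2]
m=(z>.026)&(z<.038)&(y>.1)&(y<.4)&(x>.55)&(x<.7); p=P[m]; print('tray',rect(p),len(p), cv2.boxPoints(cv2.minAreaRect((p[:,:2]*1000).astype(np.float32))).round())
hsv=cv2.cvtColor(im,cv2.COLOR_BGR2HSV)
m=(z>.035)&(z<.055)&(x>.33)&(x<.5)&(y>-.2)&(y<.05); p=P[m]; print('scrub',rect(p),len(p),np.median(p,0))
cv2.imwrite('pics/scr.png',cv2.resize(im[190:290,100:200],None,fx=5,fy=5,interpolation=cv2.INTER_CUBIC))
```

```text
29 [-0.01101749  0.60639252] 0.6312299383504528 [[ 0.6077  0.0662  0.006 ]
 [ 0.608  -0.0895  0.006 ]]
29 [-0.0335074  0.6656674] 1.9191143390491034 [[ 0.6646  0.0662  0.006 ]
 [ 0.6689 -0.0894  0.006 ]]
post 225 [0.6213581  0.09204695 0.06003808] [0.64145957 0.11163659 0.0880225 ] [0.63118603 0.10390406 0.08499564]
tray (array([628.2, 197.9]), array([ 86.2, 175.2]), 2.08) 1325 [[582. 284.]
 [588. 109.]
 [674. 112.]
 [668. 287.]]
scrub (array([427.1, -77.9]), array([104.9,  50.6]), 75.47) 1325 [ 0.43438498 -0.06233124  0.04485323]
```

View pics/scr.png

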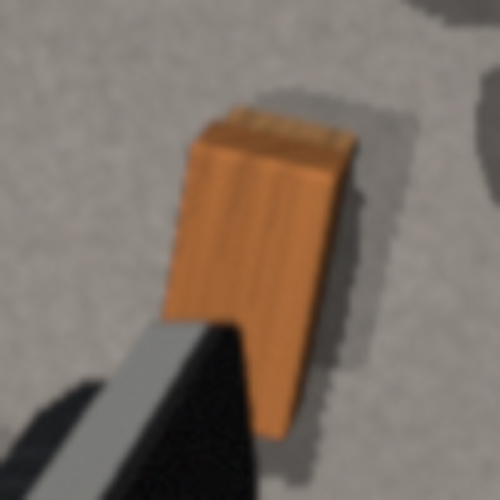

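The crop confirms it: orange-brown wood with a tan bristle pad at the end. The others are black, so the target is (286,206) in the top view. Now I'll grip the post and draw the caddy out.

Call:
arm_command --moves '[1,-6,36,0,0,0,-0.033,1,0,0,57,0,0,0,1,0,0,57,0,0,0,1,0,0,57,0,0,0,1,0,0,57,0,0,0,1,0,0,57,0,0,0,1,0,0,57,0,0,0,1,0,0,0,0,0,0]' --newtons 50

```text
clock: 5.8
tcp_pos: [0.6266, 0.1009, 0.0394]
orientation: [-0.003, 0.696, 0.718, -0.003]
wrist_force: [0.3, -0.1, 0.2]
finger_gap: 0.0856
grip_force: 0.0
```

Call:
arm_command --moves '[-1,0,0,0,0,0,0,-1,0,0,0,0,0,0,-1,0,0,0,0,0,0,-1,0,0,0,0,0,0,-1,0,0,0,0,0,0,-1,0,0,0,0,0,0]'

```text
clock: 6.55
tcp_pos: [0.6309, 0.1024, 0.045]
orientation: [0.0, 0.695, 0.719, -0.0]
wrist_force: [-6.2, -1.2, 8.7]
finger_gap: 0.0186
grip_force: 50.0
```

Call:
arm_command --moves '[-1,-30,0,0,0,0,0,-1,-35,0,0,0,0,0,-1,-35,0,0,0,0,0,-1,-35,0,0,0,0,0,-1,-35,0,0,0,0,0,-1,-30,0,0,0,0,0,-1,-12,0,0,0,0,0,-1,-8,0,0,0,0,0]'

```text
clock: 7.55
tcp_pos: [0.6385, -0.1058, 0.0448]
orientation: [-0.007, 0.693, 0.721, 0.008]
wrist_force: [-1.1, 35.5, 10.0]
finger_gap: 0.019
grip_force: 50.9
```

Call:
arm_command --moves '[-1,-2,0,0,0,0,0,-1,0,0,0,0,0,0,-1,0,0,0,0,0,0]'

```text
clock: 7.92
tcp_pos: [0.6386, -0.108, 0.0445]
orientation: [-0.006, 0.692, 0.722, 0.007]
wrist_force: [-2.3, 31.7, 11.3]
finger_gap: 0.0187
grip_force: 51.3
```

Call:
arm_command --moves '[-1,3,0,0,0,0,0,0,0,0,0,0,0,0,0,0,0,0,0,0,0,0,0,0,-10,0,0,0,0,0,0,-50,0,0,0,0,0,0,-60,0,0,0,0,0,0,-60,0,0,0,0,0,0,-60,0,0,0]'

```text
clock: 8.93
tcp_pos: [0.6388, -0.1173, 0.286]
orientation: [0.001, 0.695, 0.719, 0.0]
wrist_force: [2.0, -0.9, 0.0]
finger_gap: 0.0427
grip_force: 0.0
```

Call:
arm_command --moves '[0,0,0,-60,0,0,0,0,50,-20,-40,0,0,0,0,50,-20,0,0,0,0,0,50,0,0,0,0,0,0,0,0,0,0,0,0,0,0,0,0,0,0,0]'

```text
clock: 9.68
tcp_pos: [0.5956, 0.0281, 0.3808]
orientation: [0.001, 0.695, 0.719, -0.0]
wrist_force: [0.1, -0.8, 0.4]
finger_gap: 0.0431
grip_force: 0.0
```

Run:
```python
from h import *
s=get_state(); print(s['tcp_pos'],s['joint_pos'].round(2))
im,d,c=cam('wrist'); np.savez('w2.npz',im=im,d=d,f=c[0],cx=c[1],cy=c[2],T=c[3]); cv2.imwrite('pics/w2.png',im)
im2,d2,c2=cam('top'); np.savez('t2.npz',im=im2,d=d2,f=c2[0],cx=c2[1],cy=c2[2],T=c2[3])
im3,d3,c3=cam('side'); np.savez('s2.npz',im=im3,d=d3,f=c3[0],cx=c3[1],cy=c3[2],T=c3[3]); cv2.imwrite('pics/s2.png',im3)
P=cloud(d,c);x,y,z=P[...,0],P[...,1],P[...,2]
m=(im.max(-1)<50)&(z>.082)&(z<.09)&(y<-.05)&(y>-.2)&(x>.6)&(x<.68);p=P[m]; print('post',len(p),p.min(0),p.max(0),np.median(p,0))
m=(z>.07)&(z<.08)&(y<.4)&(y>.05)&(x>.56)&(x<.7);p=P[m]; print('block',len(p),rect(p),np.median(p,0))
```

```text
[0.59561955 0.02813088 0.3807996 ] [-0.09  0.4   0.6   1.77 -0.    1.45]
post 136 [ 0.62884583 -0.11364112  0.08237688] [ 0.64724889 -0.09521375  0.08756386] [ 0.63798249 -0.10387417  0.08506145]
block 4703 (array([630.1, 143.7]), array([ 65.9, 131.7]), 2.09) [0.62957283 0.15074372 0.07536034]
```

View pics/w2.png

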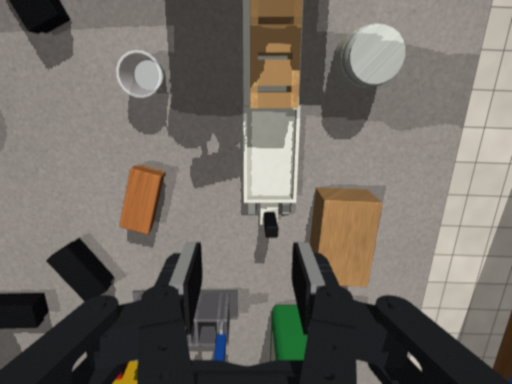

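The caddy is out: post at (270,222), tray (245-300, 108-210), slots at rows 20, 53 and 85. I'll check the travel against the runner ends (dock y -465) and the board edge.

Run:
```python
from h import *
def ray(u,v,c,zz):
    f,cx,cy,T=c; r=T[:3,:3]@np.array([(u-cx)/f,(v-cy)/f,1]); return T[:3,3]+(zz-T[2,3])/r[2]*r
im,d,c=load('w1.npz'); g=im.min(-1).astype(int)
for u in(253,288): 
    print(u,g[244:258,u]); 
    v=[v for v in range(246,258) if g[v,u]>130][-1]+.5; print('runner end',ray(u,v,c,.006).round(4))
for n in('top0.npz','t2.npz'):
    im,d,c=load(n); P=cloud(d,c); x,y,z=P[...,0],P[...,1],P[...,2]
    m=(z>.21)&(z<.224)&(x>.5)&(x<.72)&(y>.25)&(y<.45)
    es=[]
    for v in range(im.shape[0]):
        us=np.where(m[v])[0]
        if len(us)>5: es.append(ray(us.max()+.5,v,c,.217))
    es=np.array(es); print(n,len(es),np.median(es,0).round(4)); k=np.polyfit(es[:,0],es[:,1],1);print(k)
im,d,c=load('w2.npz');P=cloud(d,c)
hsv=cv2.cvtColor(im,cv2.COLOR_BGR2HSV)
cv2.imwrite('pics/w2s.png',cv2.resize(im[0:240,225:325],None,fx=5,fy=2.5,interpolation=cv2.INTER_CUBIC))
im,d,c=load('s2.npz'); print(proj([.638,-.104,.085],c),proj([.622,.28,.075],c))
```

```text
253 [201 201 201 200 200 200 199 198 192 165 132 124 126 128]
runner end [ 0.6073 -0.1108  0.006 ]
288 [198 197 199 197 197 197 197 190 163 133 128 132 132 131]
runner end [ 0.6718 -0.1169  0.006 ]
top0.npz 60 [0.6049 0.311  0.217 ]
[-0.0023116   0.31301974]
t2.npz 59 [0.603  0.3108 0.217 ]
[-0.00330676  0.31332633]
(np.float64(327.9551295155779), np.float64(233.1263886363313)) (np.float64(291.82773634682746), np.float64(164.9058019670678))
```

```bash
cat >> h.py <<'E'
def rectify(im,c,org,yaw,z,w,h,s=1.0):
    # metric picture: s mm/px, x->col, y->row (up), centred at org; yaw deg of axes
    a=np.radians(yaw); ex=np.array([np.cos(a),np.sin(a)]); ey=np.array([-np.sin(a),np.cos(a)])
    pts=[];dst=[(0,h),(w,h),(w,0),(0,0)]
    for sx,sy in((-1,-1),(1,-1),(1,1),(-1,1)):
        q=np.array(org)+ex*sx*w*s/2000+ey*sy*h*s/2000; pts.append(proj([*q,z],c))
    H=cv2.getPerspectiveTransform(np.float32(pts),np.float32(dst)); return cv2.warpPerspective(im,H,(w,h),flags=cv2.INTER_CUBIC)
E
python3 - <<'E'
from h import *
a=np.radians(2); ey=np.array([-np.sin(a),np.cos(a)]); p0=np.array([.638,-.1042])
im,d,c=load('w2.npz')
o=p0+ey*.2725  # between slots
r=rectify(im,c,o,2,.075,200,400,.5); cv2.imwrite('pics/slots.png',cv2.resize(r,None,fx=1.5,fy=1.5))
for k in range(4): print('slot',k,(p0+ey*(.335-.042*k)).round(4))
E
```

```text
slot 0 [0.6263 0.2306]
slot 1 [0.6278 0.1886]
slot 2 [0.6292 0.1466]
slot 3 [0.6307 0.1047]
```

View pics/slots.png

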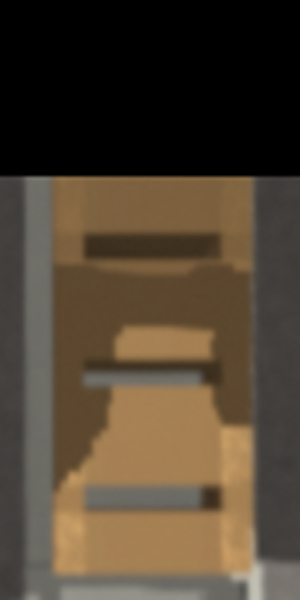

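Call:
arm_command --moves '[0,-44,-15,0,0,0,0,0,-44,-15,0,0,0,0,0,-44,-15,0,0,0,0,0,-44,-15,0,0,0,0,0,-44,-15,0,0,0,0,0,-44,-15,0,0,0,0,0,-44,-15,0,0,0,0,0,-44,-15,0,0,0,0]'

```text
clock: 10.82
tcp_pos: [0.4863, -0.3298, 0.3802]
orientation: [-0.0, 0.696, 0.718, -0.0]
wrist_force: [0.8, 0.3, -1.2]
finger_gap: 0.0422
grip_force: 0.0
```

Call:
arm_command --moves '[0,0,0,0,0,0,0,0,0,0,0,0,0,0]'

```text
clock: 11.08
tcp_pos: [0.487, -0.3279, 0.3801]
orientation: [-0.0, 0.696, 0.718, 0.0]
wrist_force: [0.7, 0.5, 0.2]
finger_gap: 0.0428
grip_force: 0.0
```

Run:
```python
from h import *
s=get_state(); print(s['tcp_pos'],s['joint_pos'].round(2))
im,d,c=cam('wrist'); np.savez('w3.npz',im=im,d=d,f=c[0],cx=c[1],cy=c[2],T=c[3]); cv2.imwrite('pics/w3.png',im)
for n in('wrist0','top','side'):
    if n=='wrist0': P=cloud(d,c)
    else:
        im,d,c=load({'top':'t2.npz','side':'s2.npz'}[n]); P=cloud(d,c)
    hsv=cv2.cvtColor(im,cv2.COLOR_BGR2HSV); x,y,z=P[...,0],P[...,1],P[...,2]
    for t,hm in(('red',(hsv[...,0]<8)|(hsv[...,0]>172)),('blue',(hsv[...,0]>100)&(hsv[...,0]<130))):
        m=hm&(hsv[...,1]>110)&(x>.35)&(x<.62)&(y>-.4)&(y<-.24)&(z>.085); 
        p=P[m]
        if len(p)<5: continue
        print(n,t,len(p),'z',p[:,2].min().round(3),p[:,2].max().round(3))
        for lo,hi in((.09,.115),(.115,.14),(.14,.16),(.16,.18)):
            q=p[(p[:,2]>lo)&(p[:,2]<hi)]
            if len(q)>4: print('   ',lo,len(q),q.min(0).round(4),q.max(0).round(4))
```

```text
[ 0.48702328 -0.32794591  0.38006236] [-0.73  0.38  0.56  1.76  0.    0.81]
wrist0 red 435 z 0.099 0.169
    0.09 32 [ 0.4188 -0.314   0.0991] [ 0.4234 -0.2931  0.115 ]
    0.115 71 [ 0.4105 -0.3138  0.1151] [ 0.4232 -0.2931  0.1398]
    0.14 64 [ 0.4105 -0.312   0.1401] [ 0.4235 -0.2931  0.1597]
    0.16 268 [ 0.407  -0.3148  0.1605] [ 0.423  -0.2931  0.1687]
wrist0 blue 531 z 0.102 0.487
    0.09 30 [ 0.5563 -0.3085  0.102 ] [ 0.568  -0.2871  0.1143]
    0.115 75 [ 0.5562 -0.3069  0.115 ] [ 0.568  -0.287   0.1399]
    0.14 60 [ 0.5562 -0.306   0.14  ] [ 0.5672 -0.2871  0.1595]
    0.16 264 [ 0.5561 -0.3088  0.1603] [ 0.5724 -0.2872  0.1687]
top red 58 z 0.102 0.172
    0.09 8 [ 0.4052 -0.315   0.1018] [ 0.4146 -0.2955  0.1144]
    0.115 15 [ 0.4057 -0.3169  0.1162] [ 0.421  -0.2932  0.1374]
    0.14 8 [ 0.4056 -0.311   0.145 ] [ 0.4172 -0.294   0.156 ]
    0.16 27 [ 0.406  -0.3171  0.1601] [ 0.4218 -0.2949  0.1719]
top blue 54 z 0.098 0.169
    0.09 10 [ 0.5552 -0.3062  0.0985] [ 0.5645 -0.2889  0.1134]
    0.115 14 [ 0.5545 -0.3077  0.1173] [ 0.566  -0.2884  0.1397]
    0.14 9 [ 0.5557 -0.3093  0.1439] [ 0.564  -0.2883  0.1576]
    0.16 21 [ 0.5555 -0.3076  0.1609] [ 0.5678 -0.2883  0.1692]
side red 159 z 0.097 0.17
    0.09 29 [ 0.4055 -0.3178  0.0968] [ 0.4213 -0.3122  0.115 ]
    0.115 41 [ 0.4051 -0.3174  0.1154] [ 0.4203 -0.3126  0.14  ]
    0.14 37 [ 0.4048 -0.3178  0.1415] [ 0.4196 -0.309   0.1597]
    0.16 52 [ 0.4047 -0.3173  0.1607] [ 0.4203 -0.2957  0.1697]
side blue 171 z 0.095 0.169
    0.09 34 [ 0.5542 -0.3114  0.0951] [ 0.5682 -0.2948  0.1144]
    0.115 47 [ 0.5543 -0.3111  0.1155] [ 0.568  -0.2952  0.1398]
    0.14 40 [ 0.5546 -0.3116  0.1403] [ 0.5705 -0.2954  0.1596]
    0.16 50 [ 0.5544 -0.3111  0.1604] [ 0.5691 -0.2885  0.1691]
```

View pics/w3.png

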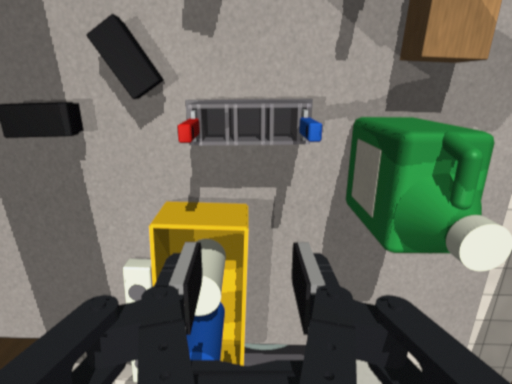

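Red handle at (187,130) and blue at (312,130), both upright in the end sleeves. The jug is clear to the right. I'll grasp red first.

Call:
arm_command --moves '[0,13,-35,0,0,0,0,0,13,-36,0,0,0,0,0,0,0,55,0,0,0,0,0,0,55,0,0,0,0,0,0,55,0,0,0,0,0,0,50,0,0,0,0,0,0,50,0,0,0,0,0,0,0,0,0,0]'

```text
clock: 12.12
tcp_pos: [0.4136, -0.3001, 0.1123]
orientation: [-0.004, 0.694, 0.72, 0.0]
wrist_force: [-0.6, 0.4, 0.3]
finger_gap: 0.0429
grip_force: 0.0
```

Call:
arm_command --moves '[0,0,0,0,0,0,0,-1,0,0,0,0,0,0,-1,0,0,0,0,0,0,-1,0,0,0,0,0,0,-1,0,0,0,0,0,0,-1,0,0,0,0,0,0]'

```text
clock: 12.88
tcp_pos: [0.4163, -0.305, 0.1179]
orientation: [0.002, 0.695, 0.719, -0.001]
wrist_force: [-1.4, 0.8, 6.4]
finger_gap: 0.0152
grip_force: 48.6
```

Call:
arm_command --moves '[-1,0,0,-15,0,0,0,-1,0,0,-25,0,0,0,-1,0,0,-45,0,0,0,-1,0,0,-45,0,0,0,-1,0,0,-40,0,0,0,-1,0,0,0,0,0,-0.157,-1,0,0,0,0,0,-0.157,-1,0,0,0,0,0,-0.157]'

```text
clock: 13.88
tcp_pos: [0.4159, -0.3038, 0.2871]
orientation: [0.001, 0.506, 0.863, -0.0]
wrist_force: [-0.1, 0.2, -0.7]
finger_gap: 0.015
grip_force: 48.9
```

Call:
arm_command --moves '[-1,0,0,0,0,0,-0.157,-1,0,0,0,0,0,-0.157,-1,0,0,0,0,0,-0.157,-1,0,0,0,0,0,-0.157,-1,0,0,0,0,0,-0.157,-1,0,0,0,0,0,-0.157,-1,0,0,0,0,0,-0.157,-1,0,0,0,0,0,0]'

```text
clock: 14.88
tcp_pos: [0.4159, -0.3037, 0.2866]
orientation: [0.001, -0.016, 1.0, -0.001]
wrist_force: [-0.3, 0.2, -0.3]
finger_gap: 0.015
grip_force: 49.0
```

```bash
cat >> h.py <<'E'
def goto(x,y,z):
    s=get_state(); M=q2R(s['orientation']); print('tcp',s['tcp_pos'].round(4),'yaw',np.degrees(np.arctan2(M[1,0],M[0,0])).round(2),'gap',s['finger_gap'],'grip',s['grip_force'],'F',s['wrist_force'].round(1),'tool delta mm',(M.T@(np.array([x,y,z])-s['tcp_pos'])*1000).round(1))
E
python3 - <<'E'
from h import *
goto(.6316,.1022,.30)
E
```

```text
tcp [ 0.4159 -0.3037  0.2866] yaw -178.2 gap 0.014981491972682207 grip 48.95588457584381 F [-0.3  0.2 -0.3] tool delta mm [-228.4  398.9  -13.6]
```

Call:
arm_command --moves '[-1,-28,50,0,0,0,0,-1,-28,50,0,0,0,0,-1,-28,50,0,0,0,0,-1,-28,50,0,0,0,0,-1,-29,50,0,0,0,0,-1,-29,50,0,0,0,0,-1,-29,50,0,0,0,0,-1,-29,49,0,0,0,0]'

```text
clock: 15.88
tcp_pos: [0.6311, 0.1046, 0.2862]
orientation: [0.001, -0.015, 1.0, -0.0]
wrist_force: [0.8, -0.8, -0.1]
finger_gap: 0.015
grip_force: 49.1
```

Call:
arm_command --moves '[-1,0,0,30,0,0,0,-1,0,0,30,0,0,0,-1,0,0,10,0,0,0,-1,0,0,0,0,0,0,-1,0,0,0,0,0,0]'

```text
clock: 16.5
tcp_pos: [0.6311, 0.1025, 0.2171]
orientation: [0.001, -0.016, 1.0, -0.0]
wrist_force: [0.6, -0.3, -0.4]
finger_gap: 0.0151
grip_force: 49.0
```

Run:
```python
from h import *
goto(.6316,.1022,.21)
im,d,c=cam('wrist'); np.savez('w4.npz',im=im,d=d,f=c[0],cx=c[1],cy=c[2],T=c[3]); cv2.imwrite('pics/w4.png',im)
im,d,c=cam('side'); np.savez('s4.npz',im=im,d=d,f=c[0],cx=c[1],cy=c[2],T=c[3]);
```

```text
tcp [0.6311 0.1025 0.2171] yaw -178.16 gap 0.015130311995602719 grip 49.046266078948975 F [ 0.6 -0.3 -0.4] tool delta mm [-0.5 -0.3  7.1]
```

View pics/w4.png

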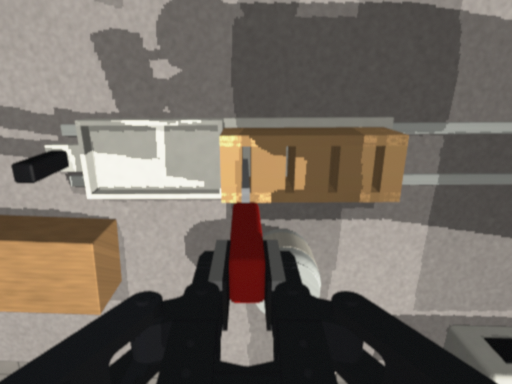

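All four slots show, at columns 246, 291, 335 and 378 (rows ~147-190). The held red scraper is at column 246. I'll refine the slot centres from this view.

Run:
```python
from h import *
im,d,c=load('w4.npz'); P=cloud(d,c)
x,y,z=P[...,0],P[...,1],P[...,2]
m=(z>.071)&(z<.08)&(y>.05)&(y<.28)&(x>.58)&(x<.68); p=P[m]; print('block',rect(p),len(p))
m=(im.max(-1)<50)&(z>.082)&(z<.09)&(y<-.05)&(y>-.2)&(x>.6)&(x<.68);p=P[m]; print('post',len(p),p.min(0).round(4),p.max(0).round(4))
g=cv2.cvtColor(rectify(im,c,(.6294,.1447),2,.075,160,400,.5),cv2.COLOR_BGR2GRAY)
hs=cv2.cvtColor(rectify(im,c,(.6294,.1447),2,.075,160,400,.5),cv2.COLOR_BGR2HSV)
# profile along y on mid column; block is orange (sat high); slot is dark/low sat
pr=g[:,60:100].mean(1); sp=hs[:,60:100,1].mean(1)
for k in range(120,284,2)[::1]: pass
print('rows sat',[int(v) for v in sp[20:380:4]])
print('rows g',[int(v) for v in pr[20:380:4]])
np.save('rect4.npy',rectify(im,c,(.6294,.1447),2,.075,160,400,.5))
cv2.imwrite('pics/r4.png',cv2.resize(rectify(im,c,(.6294,.1447),2,.075,160,400,.5),None,fx=1.5,fy=1.5))
# red handle in hand: points
hsv=cv2.cvtColor(im,cv2.COLOR_BGR2HSV); m=((hsv[...,0]<8)|(hsv[...,0]>172))&(hsv[...,1]>110)&(z>.15); p=P[m]; print('red',p.min(0).round(4),p.max(0).round(4))
for lo in np.arange(.2,.28,.02):
    q=p[(p[:,2]>lo)&(p[:,2]<lo+.02)]
    if len(q)>5: print(lo.round(2),len(q),q.min(0).round(4),q.max(0).round(4))
```

```text
block (array([628.5, 165.6]), array([ 66.6, 176.8]), 2.11) 10810
post 377 [ 0.6282 -0.1144  0.082 ] [ 0.6469 -0.0951  0.0876]
rows sat [125, 125, 124, 125, 125, 125, 125, 125, 125, 125, 125, 124, 124, 124, 124, 123, 124, 123, 124, 124, 123, 124, 123, 123, 123, 123, 123, 124, 124, 124, 123, 123, 124, 124, 124, 124, 124, 124, 125, 126, 125, 125, 125, 126, 123, 125, 109, 60, 122, 125, 125, 125, 125, 125, 126, 126, 126, 126, 126, 126, 126, 125, 126, 126, 107, 18, 3, 4, 49, 122, 126, 126, 124, 122, 122, 122, 123, 122, 121, 53, 17, 17, 17, 17, 17, 17, 17, 17, 17, 17]
rows g [119, 83, 61, 63, 64, 75, 118, 120, 120, 120, 116, 101, 89, 88, 88, 88, 88, 88, 88, 88, 88, 88, 71, 60, 61, 60, 66, 87, 88, 88, 88, 89, 89, 88, 88, 89, 88, 92, 145, 158, 160, 159, 159, 109, 60, 60, 62, 118, 158, 159, 159, 159, 159, 159, 159, 159, 159, 159, 159, 159, 159, 159, 159, 158, 121, 102, 70, 69, 83, 151, 160, 161, 184, 188, 189, 189, 189, 189, 189, 176, 167, 167, 168, 169, 169, 169, 168, 168, 168, 167]
red [0.6191 0.0944 0.1962] [0.6415 0.1106 0.2715]
0.2 341 [0.6195 0.0944 0.2001] [0.6228 0.11   0.22  ]
0.22 475 [0.6194 0.0946 0.22  ] [0.6227 0.1102 0.24  ]
0.24 684 [0.6191 0.0948 0.24  ] [0.6226 0.1102 0.26  ]
0.26 1804 [0.6191 0.0949 0.26  ] [0.6415 0.1106 0.2715]
```

View pics/r4.png

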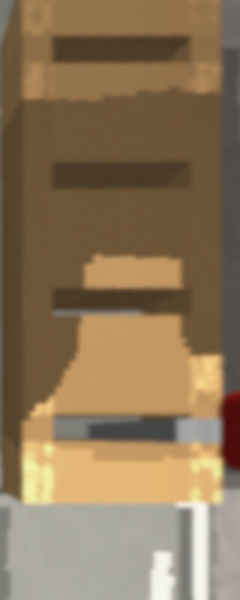

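Call:
arm_command --moves '[-1,-0.7,-0.3,20,0,0,0,-1,0,0,10,0,0,0,-1,0,0,4,0,0,0,-1,0,0,4,0,0,0,-1,0,0,4,0,0,0,-1,0,0,0,0,0,0]'

```text
clock: 17.35
tcp_pos: [0.6309, 0.1024, 0.1732]
orientation: [-0.0, -0.017, 1.0, -0.0]
wrist_force: [0.1, -0.1, -1.2]
finger_gap: 0.0149
grip_force: 49.1
```

Call:
arm_command --moves '[-1,0,0,8,0,0,0,-1,0,0,10,0,0,0,-1,0,0,10,0,0,0,-1,0,0,10,0,0,0,-1,0,0,7,0,0,0,-1,0,0,0,0,0,0,-1,0,0,0,0,0,0]'

```text
clock: 18.23
tcp_pos: [0.6313, 0.1025, 0.1287]
orientation: [0.0, -0.017, 1.0, -0.0]
wrist_force: [0.3, 0.3, 0.4]
finger_gap: 0.0151
grip_force: 49.1
```

Call:
arm_command --moves '[-1,0,0,3,0,0,0,-1,0,0,3,0,0,0,-1,0,0,2,0,0,0,-1,0,0,0,0,0,0]'

```text
clock: 18.73
tcp_pos: [0.6334, 0.1022, 0.1257]
orientation: [0.004, -0.017, 1.0, -0.0]
wrist_force: [-3.9, -0.3, 20.2]
finger_gap: 0.0152
grip_force: 52.1
```

Call:
arm_command --moves '[-1,0,0,-3,0,0,0,0,0,0,0,0,0,0,0,0,0,0,0,0,0,0,0,0,0,0,0,0,0,0,0,-40,0,0,0,0,0,0,-50,0,0,0,0,0,0,-50,0,0,0,0,0,0,-20,0,0,0]'

```text
clock: 19.73
tcp_pos: [0.6321, 0.1026, 0.2867]
orientation: [0.002, -0.017, 1.0, 0.0]
wrist_force: [-0.3, -0.1, -0.5]
finger_gap: 0.0429
grip_force: 0.0
```

Call:
arm_command --moves '[0,0,0,0,0,0,0,0,0,0,0,0,0,0]'

```text
clock: 19.98
tcp_pos: [0.6306, 0.1025, 0.2816]
orientation: [-0.001, -0.017, 1.0, -0.0]
wrist_force: [-0.4, -0.1, -0.9]
finger_gap: 0.0427
grip_force: 0.0
```

Run:
```python
from h import *
goto(.565,-.2985,.28)
im,d,c=cam('wrist'); P=cloud(d,c); x,y,z=P[...,0],P[...,1],P[...,2]
cv2.imwrite('pics/w5.png',im)
hsv=cv2.cvtColor(im,cv2.COLOR_BGR2HSV); m=((hsv[...,0]<8)|(hsv[...,0]>172))&(hsv[...,1]>110)&(x>.5)&(y<.2)&(z>.08); p=P[m]; print('red',len(p),p.min(0).round(4),p.max(0).round(4))
```

```text
tcp [0.6306 0.1025 0.2816] yaw -178.1 gap 0.04267720303291988 grip 0.0 F [-0.4 -0.1 -0.9] tool delta mm [  78.9 -398.6    1.8]
red 658 [0.6195 0.0988 0.1108] [0.6424 0.1166 0.176 ]
```

Call:
arm_command --moves '[0,10,-50,0,0,0,0,0,10,-50,0,0,0,0,0,10,-50,0,0,0,0,0,10,-50,0,0,0,0,0,10,-50,0,0,0,0,0,10,-50,0,0,0,0,0,10,-50,0,0,0,0,0,9,-48,0,0,0,0]'

```text
clock: 21.02
tcp_pos: [0.5642, -0.2992, 0.2815]
orientation: [-0.001, -0.016, 1.0, 0.001]
wrist_force: [0.5, 1.2, 0.3]
finger_gap: 0.0426
grip_force: 0.0
```

Call:
arm_command --moves '[0,0,0,0,0,0,0.157,0,0,0,0,0,0,0.157,0,0,0,0,0,0,0.157,0,0,0,0,0,0,0.157,0,0,0,0,0,0,0.157,0,0,0,0,0,0,0.157,0,0,0,0,0,0,0.157,0,0,0,0,0,0,0.157]'

```text
clock: 22.02
tcp_pos: [0.5647, -0.2975, 0.2814]
orientation: [-0.002, 0.576, 0.817, -0.0]
wrist_force: [-0.3, 0.7, 0.8]
finger_gap: 0.043
grip_force: 0.0
```

Call:
arm_command --moves '[0,0,0,0,0,0,0.157,0,0,0,0,0,0,0.157,0,0,0,0,0,0,0,0,0,0,0,0,0,0]'

```text
clock: 22.52
tcp_pos: [0.565, -0.2977, 0.2824]
orientation: [-0.001, 0.694, 0.72, -0.0]
wrist_force: [0.1, 0.3, -0.6]
finger_gap: 0.0428
grip_force: 0.0
```

Run:
```python
from h import *
goto(.5645,-.298,.117)
im,d,c=cam('wrist'); P=cloud(d,c); x,y,z=P[...,0],P[...,1],P[...,2]; cv2.imwrite('pics/w6.png',im)
hsv=cv2.cvtColor(im,cv2.COLOR_BGR2HSV); m=(hsv[...,0]>100)&(hsv[...,0]<130)&(hsv[...,1]>110)&(x>.5)&(x<.62)&(y<-.25)&(y>-.35)&(z>.085)&(z<.18); p=P[m]; print('blue',len(p),p.min(0).round(4),p.max(0).round(4))
```

```text
tcp [ 0.565  -0.2977  0.2824] yaw 92.1 gap 0.04275161847121187 grip 0.0 F [ 0.1  0.3 -0.6] tool delta mm [ -0.4  -0.3 165.4]
blue 625 [ 0.5563 -0.3086  0.0985] [ 0.5721 -0.2869  0.1687]
```

Call:
arm_command --moves '[0,0,-0.5,55,0,0,0,0,0,0,55,0,0,0,0,0,0,55,0,0,0,0,0,0,0,0,0,0,-1,0,0,0,0,0,0,-1,0,0,0,0,0,0,-1,0,0,0,0,0,0,-1,0,0,0,0,0,0]'

```text
clock: 23.58
tcp_pos: [0.5663, -0.2993, 0.1218]
orientation: [0.003, 0.695, 0.719, 0.0]
wrist_force: [-1.8, -0.6, 7.1]
finger_gap: 0.0146
grip_force: 51.2
```

Call:
arm_command --moves '[-1,0,0,0,0,0,0,-1,0,0,-15,0,0,0,-1,0,0,-25,0,0,0,-1,0,0,-45,0,0,0,-1,0,0,-45,0,0,0,-1,0,0,-40,0,0,0,-1,0,0,0,0,0,0]'

```text
clock: 24.45
tcp_pos: [0.5665, -0.299, 0.294]
orientation: [0.005, 0.695, 0.719, 0.001]
wrist_force: [1.2, 0.1, -1.5]
finger_gap: 0.0151
grip_force: 50.1
```

Call:
arm_command --moves '[-1,0,0,0,0,0,-0.157,-1,0,0,0,0,0,-0.157,-1,0,0,0,0,0,-0.157,-1,0,0,0,0,0,-0.157,-1,0,0,0,0,0,-0.157,-1,0,0,0,0,0,-0.157,-1,0,0,0,0,0,-0.157,-1,0,0,0,0,0,-0.157]'

```text
clock: 25.45
tcp_pos: [0.5646, -0.2977, 0.2879]
orientation: [-0.0, 0.137, 0.991, 0.0]
wrist_force: [0.1, 0.6, -1.5]
finger_gap: 0.0149
grip_force: 50.0
```

Call:
arm_command --moves '[-1,0,0,0,0,0,-0.157,-1,0,0,0,0,0,-0.157,-1,0,0,0,0,0,0]'

```text
clock: 25.82
tcp_pos: [0.5646, -0.2978, 0.2879]
orientation: [-0.0, -0.016, 1.0, 0.0]
wrist_force: [-0.1, -0.5, -1.3]
finger_gap: 0.0147
grip_force: 50.0
```

Run:
```python
from h import *
goto(.6277,.1863,.293)
```

```text
tcp [ 0.5646 -0.2978  0.2879] yaw -178.19 gap 0.014674372360287386 grip 50.01098334789276 F [-0.1 -0.5 -1.3] tool delta mm [-78.3 481.8  -4.9]
```

Call:
arm_command --moves '[-1,0,0,-50,0,0,0,-1,-9,56,0,0,0,0,-1,-9,56,0,0,0,0,-1,-9,56,0,0,0,0,-1,-9,56,0,0,0,0,-1,-9,56,0,0,0,0,-1,-9,56,0,0,0,0,-1,-9,56,0,0,0,0]'

```text
clock: 26.82
tcp_pos: [0.6147, 0.0978, 0.3383]
orientation: [0.0, -0.015, 1.0, -0.0]
wrist_force: [1.4, -0.7, -1.1]
finger_gap: 0.0152
grip_force: 50.0
```

Call:
arm_command --moves '[-1,-9,56,0,0,0,0,-1,-6,34,0,0,0,0,-1,0,0,50,0,0,0,-1,0,0,50,0,0,0,-1,0,0,20,0,0,0,-1,0,0,0,0,0,0,-1,0,0,0,0,0,0]'

```text
clock: 27.7
tcp_pos: [0.6274, 0.1864, 0.2197]
orientation: [0.001, -0.016, 1.0, 0.0]
wrist_force: [0.2, -0.6, -0.4]
finger_gap: 0.0152
grip_force: 50.0
```

Run:
```python
from h import *
goto(.6277,.1863,.21)
im,d,c=cam('wrist'); np.savez('w7.npz',im=im,d=d,f=c[0],cx=c[1],cy=c[2],T=c[3]); cv2.imwrite('pics/w7.png',im)
P=cloud(d,c); x,y,z=P[...,0],P[...,1],P[...,2]
m=(z>.071)&(z<.08)&(y>.05)&(y<.28)&(x>.58)&(x<.68); p=P[m]; print('block',rect(p),len(p))
hsv=cv2.cvtColor(im,cv2.COLOR_BGR2HSV); m=(hsv[...,0]>100)&(hsv[...,0]<130)&(hsv[...,1]>110)&(z>.15)&(x<.66)&(y<.25); p=P[m]
for lo in np.arange(.18,.28,.02):
    q=p[(p[:,2]>lo)&(p[:,2]<lo+.02)]
    if len(q)>5: print(lo.round(2),len(q),q.min(0).round(4),q.max(0).round(4))
```

```text
tcp [0.6274 0.1864 0.2197] yaw -178.17 gap 0.015246313999471168 grip 49.97740030288696 F [ 0.2 -0.6 -0.4] tool delta mm [-0.3 -0.1  9.7]
block (array([628.2, 165.2]), array([ 66.3, 176.9]), 1.9) 9758
0.18 50 [0.6157 0.1789 0.195 ] [0.6186 0.1936 0.2   ]
0.2 324 [0.6154 0.1784 0.2001] [0.6192 0.1941 0.22  ]
0.22 446 [0.6156 0.1786 0.22  ] [0.6186 0.1938 0.24  ]
0.24 636 [0.6154 0.179  0.2401] [0.6181 0.1941 0.26  ]
0.26 1630 [0.6152 0.179  0.26  ] [0.6381 0.1944 0.2694]
```

View pics/w7.png

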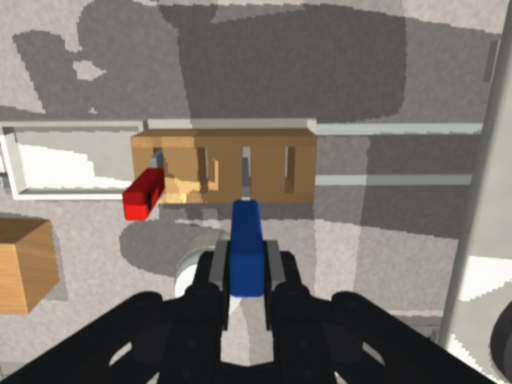

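Wrist view: red is seated in slot_3 at (143,192), and the held blue scraper (col 246) is in line with slot_1 (col 246). Inserting.

Call:
arm_command --moves '[-1,-0.8,-0.3,20,0,0,0,-1,0,0,10,0,0,0,-1,0,0,4,0,0,0,-1,0,0,4,0,0,0,-1,0,0,4,0,0,0,-1,0,0,0,0,0,0]'

```text
clock: 28.5
tcp_pos: [0.6275, 0.1861, 0.1762]
orientation: [-0.0, -0.017, 1.0, -0.0]
wrist_force: [-0.2, 1.1, -1.4]
finger_gap: 0.0146
grip_force: 50.0
```

Call:
arm_command --moves '[-1,0,0,8,0,0,0,-1,0,0,10,0,0,0,-1,0,0,10,0,0,0,-1,0,0,8,0,0,0,-1,0,0,6,0,0,0,-1,0,0,0,0,0,0,-1,0,0,0,0,0,0]'

```text
clock: 29.38
tcp_pos: [0.6278, 0.1861, 0.1346]
orientation: [0.0, -0.017, 1.0, -0.0]
wrist_force: [0.6, 0.1, -0.2]
finger_gap: 0.0146
grip_force: 50.0
```

Call:
arm_command --moves '[-1,0,0,3,0,0,0,-1,0,0,3,0,0,0,-1,0,0,3,0,0,0,-1,0,0,0,0,0,0]'

```text
clock: 29.88
tcp_pos: [0.6291, 0.1864, 0.1297]
orientation: [0.003, -0.017, 1.0, 0.0]
wrist_force: [-3.3, -0.3, 16.9]
finger_gap: 0.0149
grip_force: 52.4
```

Call:
arm_command --moves '[-1,0,0,-3,0,0,0,0,0,0,0,0,0,0,0,0,0,0,0,0,0,0,0,0,0,0,0,0,0,0,0,-40,0,0,0,0,0,0,-50,0,0,0,0,0,0,-50,0,0,0,0,0,0,-30,0,0,0]'

```text
clock: 30.88
tcp_pos: [0.6282, 0.1862, 0.3012]
orientation: [0.002, -0.017, 1.0, 0.0]
wrist_force: [0.8, -0.4, -0.1]
finger_gap: 0.0428
grip_force: 0.0
```

Call:
arm_command --moves '[0.5,30,-40,0,0,0,0,0.5,30,-40,0,0,0,0,0.5,30,-40,0,0,0,0,0.5,30,-40,0,0,0,0,0.5,30,-40,0,0,0,0,0.5,30,-40,0,0,0,0,1,30,-40,0,0,0,0.157,1,0,0,0,0,0,0.157]'

```text
clock: 31.88
tcp_pos: [0.4253, -0.103, 0.2985]
orientation: [0.0, 0.145, 0.989, -0.0]
wrist_force: [0.8, 0.4, -0.3]
finger_gap: 0.0853
grip_force: 0.0
```

Call:
arm_command --moves '[1,0,0,0,0,0,0.157,1,0,0,0,0,0,0.157,1,0,0,0,0,0,0.157,1,0,0,0,0,0,0.157,1,0,0,0,0,0,0.157,1,0,0,0,0,0,0.157,1,0,0,0,0,0,0.157,1,0,0,0,0,0,0.157]'

```text
clock: 32.88
tcp_pos: [0.4269, -0.1007, 0.2982]
orientation: [-0.0, 0.697, 0.717, -0.0]
wrist_force: [0.7, 0.3, -0.3]
finger_gap: 0.0851
grip_force: 0.0
```

Call:
arm_command --moves '[1,0,0,0,0,0,0,1,0,0,0,0,0,0]'

```text
clock: 33.12
tcp_pos: [0.4269, -0.1007, 0.2983]
orientation: [-0.0, 0.694, 0.72, -0.0]
wrist_force: [0.9, -0.3, -0.4]
finger_gap: 0.0857
grip_force: 0.0
```

Run:
```python
from h import *
goto(.427,-.078,.04)
im,d,c=cam('wrist'); np.savez('w8.npz',im=im,d=d,f=c[0],cx=c[1],cy=c[2],T=c[3]); cv2.imwrite('pics/w8.png',im)
cs=[('wrist',im,d,c)]
for n in('top','side'):
    a=cam(n); cs.append((n,)+a)
for n,im,d,c in cs:
    P=cloud(d,c); x,y,z=P[...,0],P[...,1],P[...,2]; hsv=cv2.cvtColor(im,cv2.COLOR_BGR2HSV)
    m=(z>.04)&(z<.051)&(x>.28)&(x<.55)&(y>-.2)&(y<.05)&(hsv[...,1]>90)&(hsv[...,0]<20)
    p=P[m]; print(n,len(p),rect(p) if len(p) else 0,np.median(p,0).round(4))
    for t,hm in(('red',(hsv[...,0]<8)|(hsv[...,0]>172)),('blue',(hsv[...,0]>100)&(hsv[...,0]<130))):
        p=P[hm&(hsv[...,1]>110)&(x>.59)&(x<.67)&(y>.05)&(y<.25)&(z>.1)]
        if len(p)>4: print(n,t,p.min(0).round(3),p.max(0).round(3))
cv2.imwrite('pics/s8.png',cs[2][1])
```

```text
tcp [ 0.4269 -0.1007  0.2983] yaw 92.1 gap 0.0856769351425359 grip 0.0 F [ 0.9 -0.3 -0.4] tool delta mm [ 22.7   0.9 258.3]
wrist 3389 (array([394.2, -61.8]), array([104.8,  49.5]), 76.29) [ 0.3947 -0.0587  0.0452]
top 36 (array([404.7, -20.2]), array([16.4, 45.6]), 68.06) [ 0.4104 -0.0219  0.046 ]
top red [0.618 0.097 0.104] [0.639 0.113 0.183]
top blue [0.615 0.175 0.103] [0.636 0.189 0.181]
side 409 (array([392., -64.]), array([108.,  49.]), 76.27) [ 0.3912 -0.068   0.0453]
side red [0.617 0.094 0.103] [0.639 0.117 0.176]
side blue [0.614 0.171 0.105] [0.637 0.192 0.176]
```

View pics/w8.png

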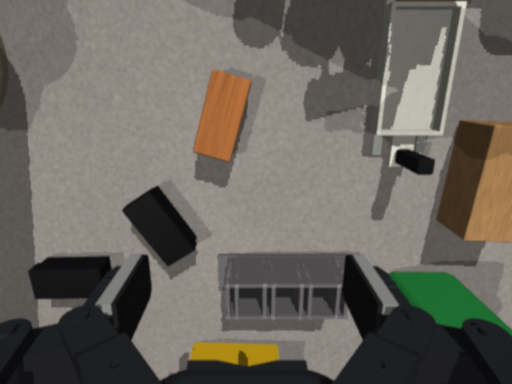

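The scrub block was knocked over to (.394,-.062), now at px (222,114). The holder is empty and both scrapers stand in the slots. I'll grasp it where it lies now.

Call:
arm_command --moves '[1,0,0,0,0,0,0.138,1,0,0,0,0,0,0.138,1,30,-41,0,0,0,0,1,0,0,60,0,0,0,1,0,0,60,0,0,0,1,0,0,60,0,0,0,1,0,0,55,0,0,0,1,0,0,30,0,0,0]'

```text
clock: 34.28
tcp_pos: [0.3925, -0.0611, 0.0308]
orientation: [-0.001, 0.787, 0.617, -0.001]
wrist_force: [0.5, -0.5, 0.8]
finger_gap: 0.0855
grip_force: 0.0
```

Call:
arm_command --moves '[1,0,0,0,0,0,0,1,0,0,0,0,0,0]'

```text
clock: 34.52
tcp_pos: [0.3954, -0.0622, 0.0345]
orientation: [0.001, 0.787, 0.617, 0.0]
wrist_force: [0.6, 0.5, 0.2]
finger_gap: 0.0854
grip_force: 0.0
```

Run:
```python
from h import *
goto(.394,-.062,.024)
im,d,c=cam('side'); P=cloud(d,c); x,y,z=P[...,0],P[...,1],P[...,2]; hsv=cv2.cvtColor(im,cv2.COLOR_BGR2HSV)
m=(z>.04)&(z<.051)&(x>.28)&(x<.55)&(y>-.2)&(y<.05)&(hsv[...,1]>90)&(hsv[...,0]<20); p=P[m]; print(len(p),rect(p))
```

```text
tcp [ 0.3954 -0.0622  0.0345] yaw 76.16 gap 0.08535617425022494 grip 0.0 F [0.6 0.5 0.2] tool delta mm [-0.2 -1.4 10.5]
406 (array([392.2, -63.9]), array([107.5,  48.9]), 76.32)
```

Call:
arm_command --moves '[1,0,-1.5,10,0,0,0,1,0,0,0,0,0,0,-1,0,0,0,0,0,0,-1,0,0,0,0,0,0,-1,0,0,0,0,0,0,-1,0,0,0,0,0,0,-1,0,0,0,0,0,0,-1,0,0,0,0,0,0]'

```text
clock: 35.58
tcp_pos: [0.3929, -0.0615, 0.0233]
orientation: [0.0, 0.787, 0.617, -0.0]
wrist_force: [0.1, 0.4, 0.1]
finger_gap: -0.0003
grip_force: 0.0
```

Call:
arm_command --moves '[-1,0,0,-20,0,0,0,-1,0,0,-40,0,0,0,-1,0,0,-40,0,0,0,-1,0,0,-40,0,0,0,-1,0,0,0,0,0,-0.138,-1,0,0,0,0,0,-0.138,-1,0,0,0,0,0,0]'

```text
clock: 36.45
tcp_pos: [0.3929, -0.0614, 0.1634]
orientation: [0.0, 0.696, 0.719, -0.0]
wrist_force: [0.5, 0.2, -0.2]
finger_gap: -0.0001
grip_force: 0.0
```

Run:
```python
from h import *
a=np.radians(2.0); ey=np.array([-np.sin(a),np.cos(a)]); t=np.array([.6283,.1654])-ey*(.063+.102); print('tray',t)
goto(t[0],t[1],.16)
im,d,c=cam('wrist'); P=cloud(d,c); x,y,z=P[...,0],P[...,1],P[...,2]
for n in('top','side'):
    im,d,c=cam(n); P=cloud(d,c); x,y,z=P[...,0],P[...,1],P[...,2]; hsv=cv2.cvtColor(im,cv2.COLOR_BGR2HSV)
    m=(z>.1)&(z<.21)&(x>.28)&(x<.5)&(y>-.2)&(y<.05)&(hsv[...,1]>90)&(hsv[...,0]<20); p=P[m]; print(n,len(p),rect(p) if len(p)>5 else 0,p.min(0) if len(p) else 0,p.max(0) if len(p) else 0)
cv2.imwrite('pics/s9.png',im)
```

```text
tray [6.34058417e-01 5.00513542e-04]
tcp [ 0.3929 -0.0614  0.1634] yaw 91.86 gap -9.350980624569305e-05 grip 0.0 F [ 0.5  0.2 -0.2] tool delta mm [ 54.  243.1   3.4]
top 0 0 0 0
side 0 0 0 0
```

The grip shut on nothing, so I'll look again.

Call:
arm_command --moves '[1,0,0,-40,0,0,0,1,-20,0,-40,0,0,0,1,0,0,0,0,0,0,1,0,0,0,0,0,0]'

```text
clock: 37.1
tcp_pos: [0.3933, -0.0813, 0.2427]
orientation: [-0.0, 0.695, 0.719, -0.0]
wrist_force: [-0.4, -1.4, -0.3]
finger_gap: 0.0723
grip_force: 0.0
```

Run:
```python
from h import *
goto(.394,-.062,.024)
im,d,c=cam('wrist'); np.savez('w10.npz',im=im,d=d,f=c[0],cx=c[1],cy=c[2],T=c[3])
a=cam('side'); cv2.imwrite('pics/m10.png',np.vstack([im[:300],a[0][120:370]]) if 0 else np.hstack([im[:,100:480],a[0][0:384,60:460]]))
for n,im,d,c in(('wrist',im,d,c),('side',)+a):
    P=cloud(d,c); x,y,z=P[...,0],P[...,1],P[...,2]; hsv=cv2.cvtColor(im,cv2.COLOR_BGR2HSV)
    m=(z>.015)&(z<.11)&(x>.2)&(x<.58)&(y>-.25)&(y<.25)&(hsv[...,1]>90)&(hsv[...,0]<20); p=P[m]; print(n,len(p),rect(p),np.percentile(p,[2,50,98],axis=0).round(3))
    q=p[p[:,2]>.04]; print(rect(q) if len(q)>5 else 0)
```

```text
tcp [ 0.3933 -0.0813  0.2427] yaw 91.88 gap 0.07227105181398599 grip 0.0 F [-0.4 -1.4 -0.3] tool delta mm [ 19.2   1.5 218.7]
wrist 4212 (array([394. , -61.7]), array([104.9,  49.7]), 76.34) [[ 0.365 -0.11   0.043]
 [ 0.394 -0.058  0.045]
 [ 0.423 -0.011  0.047]]
(array([394. , -61.7]), array([104.9,  49.7]), 76.34)
side 488 (array([392.1, -64.3]), array([107.3,  49.1]), 76.23) [[ 0.362 -0.118  0.022]
 [ 0.39  -0.077  0.045]
 [ 0.421 -0.015  0.049]]
(array([392. , -64.3]), array([107.3,  48.9]), 76.23)
```

View pics/m10.png

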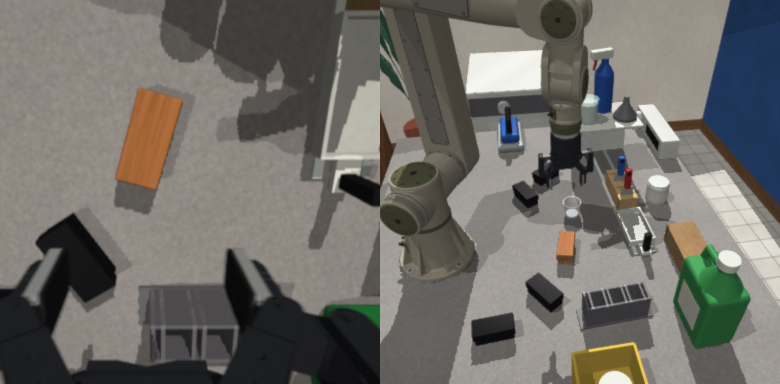

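Run:
```python
from h import *
s=get_state(); print(s['joint_pos'].round(3),s['tcp_pos'],s['clock'],s['finger_gap'])
im,d,c=load('s4.npz'); M=q2R(s['orientation'])
print('tcp side px',proj(s['tcp_pos'],c)); P=None
_,d,c=cam('side'); im=_ ; P=cloud(d,c); x,y,z=P[...,0],P[...,1],P[...,2]
u,v=map(int,proj(s['tcp_pos'],c))
print('cloud near tcp proj',P[v,u].round(3))
# dark gripper points between z .15 and .45 
m=(im.max(-1)<70)&(z>.2)&(z<.35)&(x>.25)&(x<.55)&(y<.2)&(y>-.3); p=P[m]; print(len(p),np.percentile(p,[1,50,99],axis=0).round(3))
cv2.imwrite('pics/s11.png',cv2.resize(im[110:300,180:400],None,fx=3.5,fy=3.1))
_,d,c=cam('top'); P=cloud(d,c); x,y,z=P[...,0],P[...,1],P[...,2]
```

```text
[-0.404 -0.033 -0.271  1.335 -0.     1.133] [ 0.39275523 -0.08086728  0.24208491] 37.2 0.08461210784925949
tcp side px (np.float64(246.1601569044369), np.float64(196.44809325528053))
cloud near tcp proj [ 0.436  0.217 -0.002]
409 [[ 0.319 -0.1    0.288]
 [ 0.365 -0.09   0.335]
 [ 0.462 -0.069  0.35 ]]
```

View pics/s11.png

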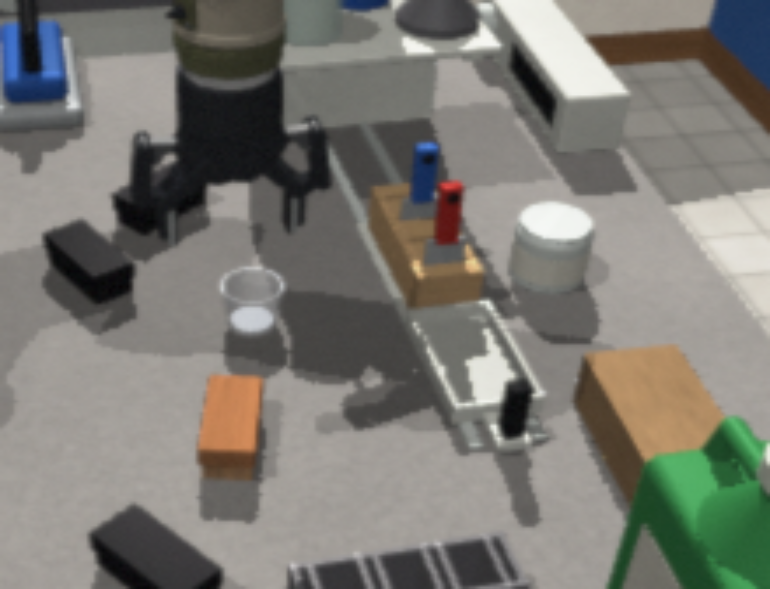

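Call:
arm_command --moves '[1,0,0,0,0,0,0.138,1,0,0,0,0,0,0.138,1,19,-3.3,40,0,0,0,1,0,0,55,0,0,0,1,0,0,55,0,0,0,1,0,0,56,0,0,0,1,0,0,0,0,0,0,1,0,0,0,0,0,0]'

```text
clock: 38.3
tcp_pos: [0.3956, -0.0623, 0.0384]
orientation: [0.0, 0.787, 0.617, 0.0]
wrist_force: [-0.4, 0.6, 0.2]
finger_gap: 0.0857
grip_force: 0.0
```

Run:
```python
from h import *
goto(.394,-.062,.022); print(get_state()['clock'])
for n in('wrist','side','top'):
    im,d,c=cam(n); P=cloud(d,c); x,y,z=P[...,0],P[...,1],P[...,2]; hsv=cv2.cvtColor(im,cv2.COLOR_BGR2HSV)
    np.savez(f'g_{n}.npz',im=im,d=d,f=c[0],cx=c[1],cy=c[2],T=c[3])
    m=(z>.035)&(z<.055)&(x>.25)&(x<.55)&(y>-.25)&(y<.1)&(hsv[...,1]>90)&(hsv[...,0]<20); p=P[m]; print(n,'block',len(p),rect(p) if len(p)>5 else 0)
    m=(z>.025)&(z<.15)&(x>.25)&(x<.55)&(y>-.13)&(y<.1)&(hsv[...,1]<90); p=P[m]; print(n,'gripper',len(p),np.percentile(p,[1,50,99],axis=0).round(3) if len(p)>5 else 0)
ims=[np.load(f'g_{n}.npz')['im'] for n in('wrist','side')]
cv2.imwrite('pics/g.png',np.hstack([ims[0][:,100:480],ims[1][50:300,180:430].repeat(1,0) if 0 else cv2.resize(ims[1][130:320,150:360],(420,384))]))
```

```text
tcp [ 0.3956 -0.0623  0.0384] yaw 76.14 gap 0.08567454919304515 grip 0.0 F [-0.4  0.6  0.2] tool delta mm [-0.1 -1.6 16.4]
38.3
wrist block 16392 (array([394. , -61.6]), array([105. ,  49.6]), 76.23)
wrist gripper 28524 [[ 0.333 -0.08   0.08 ]
 [ 0.403 -0.052  0.132]
 [ 0.466 -0.033  0.149]]
side block 427 (array([392. , -63.9]), array([109.2,  49. ]), 76.6)
side gripper 366 [[ 0.322 -0.105  0.041]
 [ 0.394 -0.07   0.133]
 [ 0.467 -0.04   0.15 ]]
top block 0 0
top gripper 27 [[0.418 0.007 0.031]
 [0.448 0.09  0.053]
 [0.465 0.099 0.06 ]]
```

Call:
arm_command --moves '[1,0,-1.5,10,0,0,0,1,0,0,8,0,0,0,1,0,0,0,0,0,0,1,0,0,0,0,0,0]'

```text
clock: 38.95
tcp_pos: [0.3934, -0.0618, 0.0192]
orientation: [-0.0, 0.787, 0.617, -0.0]
wrist_force: [0.3, -0.6, -0.1]
finger_gap: 0.0852
grip_force: 0.0
```

Call:
arm_command --moves '[0.3,0,0,0,0,0,0,0.3,0,0,0,0,0,0]'

```text
clock: 39.2
tcp_pos: [0.3937, -0.0619, 0.0195]
orientation: [0.0, 0.787, 0.617, 0.0]
wrist_force: [0.0, 0.2, 0.9]
finger_gap: 0.0559
grip_force: 0.0
```

Call:
arm_command --moves '[0,0,0,0,0,0,0,0,0,0,0,0,0,0,0,0,0,0,0,0,0]'

```text
clock: 39.58
tcp_pos: [0.3935, -0.0619, 0.0194]
orientation: [0.0, 0.787, 0.617, -0.0]
wrist_force: [-0.2, 0.2, -0.1]
finger_gap: 0.0426
grip_force: 0.0
```

Run:
```python
from h import *
s=get_state(); im,d,c=cam('wrist'); P=cloud(d,c); x,y,z=P[...,0],P[...,1],P[...,2]; hsv=cv2.cvtColor(im,cv2.COLOR_BGR2HSV)
m=(z>.0)&(z<.08)&(hsv[...,1]>90)&(hsv[...,0]<20)&(x<.5); p=P[m]; print(len(p),rect(p),np.percentile(p,[1,50,99],axis=0).round(4))
b,_,_=cam('side')
cv2.imwrite('pics/g2.png',np.hstack([im[:,100:480],cv2.resize(b[150:320,170:340],(384,384),interpolation=cv2.INTER_CUBIC)]))
```

```text
20179 (array([392.4, -81.8]), array([145.2,  58. ]), 76.03) [[ 0.3635 -0.1122  0.0291]
 [ 0.3954 -0.051   0.0454]
 [ 0.4259 -0.0075  0.0472]]
```

View pics/g2.png

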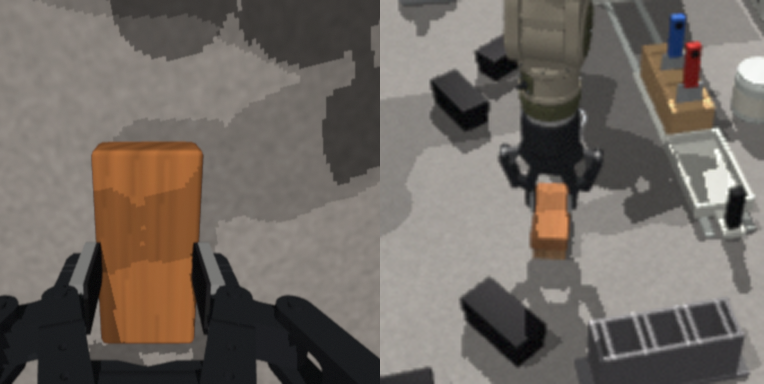

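Run:
```python
from h import *
s=get_state(); M=q2R(s['orientation']); im,d,c=cam('wrist'); P=cloud(d,c); hsv=cv2.cvtColor(im,cv2.COLOR_BGR2HSV)
L=(P-s['tcp_pos'])@M*1000   # tool coords mm
for v in(250,270,290,310,330):
    row=[]
    for u in range(180,312,3):
        if not np.isnan(L[v,u,0]): row.append((u,int(L[v,u,1]),int(L[v,u,2]),int(hsv[v,u,1])))
    l=[r for r in row if r[0]<215]; r_=[r for r in row if r[0]>280]
    print(v,'L',l[::1],'R',r_)
print(s['finger_gap'],s['grip_force'],s['clock'])
```

```text
250 L [(180, -41, 19, 22), (183, -27, -42, 4), (186, -26, -41, 4), (189, -24, -40, 6), (192, -23, -40, 7), (195, -22, -41, 9), (198, -21, -37, 23), (201, -21, -28, 166), (204, -20, -26, 173), (207, -19, -26, 169), (210, -17, -26, 169), (213, -16, -25, 167)] R [(282, 16, -25, 168), (285, 18, -25, 168), (288, 19, -25, 171), (291, 21, -26, 171), (294, 21, -34, 34), (297, 21, -40, 31), (300, 22, -40, 5), (303, 24, -41, 4), (306, 25, -40, 8), (309, 26, -41, 6)]
270 L [(180, -25, -56, 4), (183, -24, -57, 4), (186, -23, -56, 5), (189, -22, -57, 19), (192, -21, -54, 26), (195, -21, -47, 43), (198, -21, -39, 0), (201, -21, -30, 107), (204, -20, -26, 175), (207, -19, -26, 171), (210, -18, -25, 171), (213, -16, -25, 171)] R [(282, 17, -25, 171), (285, 18, -26, 170), (288, 20, -26, 171), (291, 21, -29, 167), (294, 21, -37, 20), (297, 21, -45, 70), (300, 21, -51, 20), (303, 21, -56, 10), (306, 22, -56, 4), (309, 23, -56, 4)]
290 L [(180, -23, -66, 6), (183, -23, -65, 3), (186, -21, -66, 17), (189, -21, -62, 23), (192, -21, -56, 51), (195, -21, -50, 46), (198, -21, -42, 32), (201, -22, -25, 168), 
[... 560 characters left out ...]
 [(282, 17, -26, 173), (285, 19, -26, 170), (288, 21, -26, 171), (291, 22, -25, 170), (294, 24, -24, 169), (297, 33, 18, 23), (300, 21, -57, 0), (303, 21, -63, 51), (306, 21, -65, 8), (309, 22, -66, 12)]
330 L [(180, -18, -95, 32), (183, -17, -96, 24), (186, -22, -66, 12), (189, -21, -65, 15), (192, -37, 18, 22), (195, -35, 18, 21), (198, -33, 19, 24), (201, -24, -24, 106), (204, -22, -25, 175), (207, -20, -24, 173), (210, -19, -25, 170), (213, -17, -25, 171)] R [(282, 18, -26, 171), (285, 19, -26, 172), (288, 21, -26, 172), (291, 23, -25, 170), (294, 25, -23, 114), (297, 34, 18, 20), (300, 36, 18, 20), (303, 21, -64, 17), (306, 21, -66, 15), (309, 16, -96, 31)]
0.0424935773188499 0.0 39.675
```

Run:
```python
from h import *
for n in('w8.npz','w10.npz','w2.npz','w4.npz','g_wrist.npz'):
    im,d,c=load(n); C=np.array(camera_info('wrist')['tool_from_camera']); cc=(c[0],c[1],c[2],C); L=cloud(d,cc)*1000
    m=(np.abs(L[...,0])<40)&(np.abs(L[...,1])<75)&(L[...,2]<15)&(L[...,2]>-150)
    hsv=cv2.cvtColor(im,cv2.COLOR_BGR2HSV); m&=hsv[...,1]<60
    p=L[m]; q=p[p[:,2]>-60]; print(n,len(p),'max z',np.percentile(q[:,2],[90,99,99.9]).round(1),'x',np.percentile(q[:,0],[1,99]).round(1),'near tip',q[q[:,2]>np.percentile(q[:,2],97)].mean(0).round(1))
```

```text
w8.npz 28355 max z [-44.1 -40.4 -39.6] x [-10.1  12.2] near tip [  0.4  -5.8 -40.6]
w10.npz 30899 max z [-39.9 -35.7 -34.7] x [-9.9 12.2] near tip [  0.4  -1.4 -36. ]
w2.npz 32009 max z [-35.7 -29.6 -28.4] x [-9.6 12.2] near tip [  0.6  -0.4 -30.3]
w4.npz 32204 max z [-35.6 -31.3 -30.4] x [-7.6 12.3] near tip [ 11.    0.  -31.7]
g_wrist.npz 28315 max z [-43.3  -4.6  -3.3] x [-10.3  12.5] near tip [  3.3 -21.3 -14.9]
```

The wrist depth shows the real fingertips stand about 28 mm behind the reported TCP. They were closing just above the block's top, so I'll go lower.

Call:
arm_command --moves '[1,0,0,0,0,0,0,1,0,0,0,0,0,0,1,0,0,0,0,0,0,1,0,0,13,0,0,0,1,0,0,13,0,0,0,1,0,0,0,0,0,0]'

```text
clock: 40.48
tcp_pos: [0.392, -0.0613, -0.0081]
orientation: [-0.001, 0.787, 0.617, -0.001]
wrist_force: [-0.2, 0.6, -0.0]
finger_gap: 0.0853
grip_force: 0.0
```

Call:
arm_command --moves '[-1,0,0,0,0,0,0,-1,0,0,0,0,0,0,-1,0,0,0,0,0,0,-1,0,0,0,0,0,0,-1,0,0,0,0,0,0]'

```text
clock: 41.1
tcp_pos: [0.394, -0.062, -0.0062]
orientation: [0.0, 0.787, 0.617, 0.0]
wrist_force: [-0.6, 0.0, 5.6]
finger_gap: 0.0493
grip_force: 52.6
```

Call:
arm_command --moves '[-1,0,0,-15,0,0,0,-1,0,0,-35,0,0,0,-1,0,0,-45,0,0,0,-1,0,0,-45,0,0,0,-1,0,0,0,0,0,-0.138,-1,0,0,0,0,0,-0.138,-1,0,0,0,0,0,0]'

```text
clock: 41.98
tcp_pos: [0.3931, -0.0617, 0.133]
orientation: [-0.0, 0.696, 0.718, -0.0]
wrist_force: [0.5, 0.2, -1.1]
finger_gap: 0.0488
grip_force: 52.3
```

Run:
```python
from h import *
goto(.634,.0005,.13)
```

```text
tcp [ 0.3931 -0.0617  0.133 ] yaw 91.86 gap 0.04875399817815629 grip 52.257662415504456 F [ 0.5  0.2 -1.1] tool delta mm [ 54.3 242.8   2.9]
```

The camera housing would come near the red handle at this yaw, so I'll turn half a turn first so it faces away.

Call:
arm_command --moves '[-1,0,0,0,0,0,-0.165,-1,0,0,0,0,0,-0.165,-1,0,0,0,0,0,-0.165,-1,0,0,0,0,0,-0.165,-1,0,0,0,0,0,-0.165,-1,0,0,0,0,0,-0.165,-1,0,0,0,0,0,-0.165,-1,0,0,0,0,0,-0.165]'

```text
clock: 42.98
tcp_pos: [0.393, -0.0617, 0.1328]
orientation: [-0.001, 0.107, 0.994, 0.0]
wrist_force: [-0.4, 0.4, -0.9]
finger_gap: 0.0494
grip_force: 52.2
```

Call:
arm_command --moves '[-1,0,0,0,0,0,-0.165,-1,0,0,0,0,0,-0.165,-1,0,0,0,0,0,-0.165,-1,0,0,0,0,0,-0.165,-1,0,0,0,0,0,-0.165,-1,0,0,0,0,0,-0.165,-1,0,0,0,0,0,-0.165,-1,0,0,0,0,0,-0.165]'

```text
clock: 43.98
tcp_pos: [0.393, -0.0617, 0.1328]
orientation: [-0.0, -0.525, 0.851, 0.0]
wrist_force: [0.2, -0.4, -1.0]
finger_gap: 0.049
grip_force: 52.2
```

Call:
arm_command --moves '[-1,0,0,0,0,0,-0.165,-1,0,0,0,0,0,-0.165,-1,0,0,0,0,0,-0.17,-1,0,0,0,0,0,0]'

```text
clock: 44.48
tcp_pos: [0.3931, -0.0617, 0.1329]
orientation: [0.0, 0.717, -0.697, -0.0]
wrist_force: [-0.2, 0.1, -1.4]
finger_gap: 0.049
grip_force: 52.2
```

Run:
```python
from h import *
goto(.634,.0005,.13)
```

```text
tcp [ 0.3931 -0.0617  0.1329] yaw -88.37 gap 0.049049845618446115 grip 52.22456216812134 F [-0.2  0.1 -1.4] tool delta mm [ -55.3 -242.6    2.7]
```

Call:
arm_command --moves '[-1,-11,-48.5,0,0,0,0,-1,-11,-48.5,0,0,0,0,-1,-11,-48.5,0,0,0,0,-1,-11,-48.5,0,0,0,0,-1,-11,-48.5,0,0,0,0,-1,0,0,0,0,0,0,-1,0,0,0,0,0,0]'

```text
clock: 45.35
tcp_pos: [0.633, 0.0011, 0.1322]
orientation: [0.001, 0.718, -0.696, -0.001]
wrist_force: [-0.6, 0.3, -1.4]
finger_gap: 0.0493
grip_force: 52.6
```

Run:
```python
from h import *
goto(.634,.0005,.01)
a=np.radians(2); ex=np.array([np.cos(a),np.sin(a)]); ey=np.array([-np.sin(a),np.cos(a)]); t=np.array([.634,.0005])
for n in('wrist','side','top'):
    im,d,c=cam(n); P=cloud(d,c); x,y,z=P[...,0],P[...,1],P[...,2]; hsv=cv2.cvtColor(im,cv2.COLOR_BGR2HSV)
    m=(z>.12)&(z<.2)&(x>.58)&(x<.69)&(y>-.09)&(y<.08)&(hsv[...,1]>90)&(hsv[...,0]<20); p=P[m]
    if len(p)>5: print(n,'scrub',len(p),rect(p),p.min(0).round(3),p.max(0).round(3))
    m=(z>.024)&(z<.038)&(x>.56)&(x<.71)&(y>-.1)&(y<.1); p=P[m]
    if len(p)>5:
        q=p[:,:2]-t; print(n,'rim',len(p),'x',np.percentile(q@ex,[1,99]).round(4),'y',np.percentile(q@ey,[1,99]).round(4))
```

```text
tcp [0.633  0.0011 0.1322] yaw -88.29 gap 0.0492634314825395 grip 52.61326611042023 F [-0.6  0.3 -1.4] tool delta mm [  0.6  -1.3 122.2]
wrist scrub 25540 (array([631.9,  -4.6]), array([53.1, 92.9]), 1.84) [ 0.606 -0.052  0.143] [0.659 0.042 0.186]
wrist rim 1725 x [-0.0418  0.0438] y [-0.0975 -0.0273]
side scrub 469 (array([625.5,  -1.9]), array([ 62.9, 105.8]), 5.78) [ 0.593 -0.054  0.135] [0.657 0.054 0.189]
side rim 278 x [-0.0449  0.0419] y [-0.0791  0.0885]
```

Call:
arm_command --moves '[-1,0,-1.5,40,0,0,0,-1,0,0,40,0,0,0,-1,0,0,25,0,0,0,-1,0,0,10,0,0,0,-1,0,0,5,0,0,0,-1,0,0,0,0,0,0,-1,0,0,0,0,0,0]'

```text
clock: 46.38
tcp_pos: [0.6365, 0.0009, 0.0146]
orientation: [-0.001, 0.718, -0.696, 0.001]
wrist_force: [-0.3, 0.7, -2.0]
finger_gap: 0.0492
grip_force: 52.7
```

Call:
arm_command --moves '[-1,0,0,2,0,0,0,-1,0,0,1,0,0,0,-1,0,0,0,0,0,0]'

```text
clock: 46.75
tcp_pos: [0.6355, 0.0011, 0.0102]
orientation: [0.0, 0.718, -0.696, -0.0]
wrist_force: [-0.4, 0.0, -1.5]
finger_gap: 0.0491
grip_force: 52.7
```

Call:
arm_command --moves '[-1,0,0,2,0,0,0,-1,0,0,1,0,0,0,-1,0,0,0,0,0,0]'

```text
clock: 47.12
tcp_pos: [0.6356, 0.001, 0.0078]
orientation: [-0.0, 0.718, -0.696, 0.0]
wrist_force: [-1.6, -0.5, 3.6]
finger_gap: 0.0487
grip_force: 53.2
```

Call:
arm_command --moves '[0.5,0,0,0,0,0,0,0.5,0,0,0,0,0,0,0.5,0,0,0,0,0,0,0.5,0,0,-30,0,0,0,0.5,0,0,-50,0,0,0,0.5,0,0,-50,0,0,0,0.5,0,0,-50,0,0,0,0.5,0,0,-40,0,0,0]'

```text
clock: 48.12
tcp_pos: [0.6359, 0.001, 0.2298]
orientation: [-0.001, 0.718, -0.696, 0.001]
wrist_force: [0.5, -0.5, 0.4]
finger_gap: 0.0639
grip_force: 0.0
```

Call:
arm_command --moves '[0.5,40,0,-50,0,0,0,0.5,50,0,-40,0,0,0,0.5,0,0,0,0,0,0,0.5,0,0,0,0,0,0]'

```text
clock: 48.62
tcp_pos: [0.6383, -0.0867, 0.3144]
orientation: [0.0, 0.718, -0.696, -0.0]
wrist_force: [-0.0, -0.1, -0.8]
finger_gap: 0.0641
grip_force: 0.0
```

Run:
```python
from h import *
goto(.638,-.105,.02)
a=np.radians(2); ex=np.array([np.cos(a),np.sin(a)]); ey=np.array([-np.sin(a),np.cos(a)]); t=np.array([.6345,.0005])
for n in('wrist','side','top'):
    im,d,c=cam(n); np.savez(f'p_{n}.npz',im=im,d=d,f=c[0],cx=c[1],cy=c[2],T=c[3]); P=cloud(d,c); x,y,z=P[...,0],P[...,1],P[...,2]; hsv=cv2.cvtColor(im,cv2.COLOR_BGR2HSV)
    m=(z>.045)&(z<.068)&(x>.58)&(x<.69)&(y>-.07)&(y<.07)&(hsv[...,1]>90)&(hsv[...,0]<20); p=P[m]
    if len(p)>5: print(n,'scrub',len(p),rect(p),np.percentile(p[:,2],[5,50,95]).round(4),'in tray',(((p[:,:2].max(0)+p[:,:2].min(0))/2-t)@np.c_[ex,ey]).round(4))
    m=(im.max(-1)<50)&(z>.08)&(z<.092)&(y<-.05)&(y>-.2)&(x>.6)&(x<.68);p=P[m]; print('post',len(p),(p.min(0).round(4),p.max(0).round(4)) if len(p)>3 else 0)
    for tt,hm in(('red',(hsv[...,0]<8)|(hsv[...,0]>172)),('blue',(hsv[...,0]>100)&(hsv[...,0]<130))):
        p=P[hm&(hsv[...,1]>110)&(x>.59)&(x<.67)&(y>.05)&(y<.25)&(z>.1)]
        if len(p)>4: print(n,tt,p.min(0).round(3),p.max(0).round(3))
```

```text
tcp [ 0.6383 -0.0867  0.3144] yaw -88.18 gap 0.06413328692679242 grip 0.0 F [-0.  -0.1 -0.8] tool delta mm [ 18.4   0.7 294.4]
wrist scrub 2605 (array([636.6,   0.9]), array([ 49.5, 105. ]), 2.47) [0.0572 0.0591 0.0605] in tray [0.0007 0.    ]
post 222 (array([ 0.6303, -0.1169,  0.0823]), array([ 0.6474, -0.0988,  0.087 ]))
wrist red [0.617 0.096 0.1  ] [0.642 0.182 0.176]
wrist blue [0.619 0.174 0.109] [0.638 0.178 0.147]
side scrub 390 (array([6.328e+02, 3.000e-01]), array([ 49.9, 109.9]), 2.18) [0.049  0.0588 0.0621] in tray [-0.0018 -0.0007]
post 21 (array([ 0.6268, -0.117 ,  0.0813]), array([ 0.6443, -0.1054,  0.0902]))
side red [0.617 0.095 0.102] [0.639 0.117 0.178]
side blue [0.614 0.171 0.102] [0.636 0.189 0.177]
top scrub 132 (array([632.8,  29.2]), array([48.9, 51.2]), 86.53) [0.0529 0.0594 0.0632] in tray [-0.0007  0.0278]
post 0 0
top red [0.618 0.099 0.103] [0.639 0.113 0.179]
top blue [0.615 0.176 0.109] [0.634 0.189 0.179]
```

The scrub block lies flat at tray centre (top at .059) and both scrapers are seated. Now I'll grip the post and push the caddy home.

Call:
arm_command --moves '[0.2,19.5,0.7,0,0,0,0,0.2,0,0,58,0,0,0,0.2,0,0,58,0,0,0,0.2,0,0,58,0,0,0,0.2,0,0,58,0,0,0,0.2,0,0,40,0,0,0,0.2,0,0,20,0,0,0,0.2,0,0,0,0,0,0]'

```text
clock: 49.78
tcp_pos: [0.6362, -0.1062, 0.0206]
orientation: [0.001, 0.718, -0.696, -0.002]
wrist_force: [0.4, 0.3, -0.1]
finger_gap: 0.0515
grip_force: 0.0
```

Call:
arm_command --moves '[-1,0,0,0,0,0,0,-1,0,0,0,0,0,0,-1,0,0,0,0,0,0,-1,0,0,0,0,0,0,-1,0,0,0,0,0,0]'

```text
clock: 50.4
tcp_pos: [0.6387, -0.1069, 0.0249]
orientation: [0.0, 0.718, -0.696, 0.001]
wrist_force: [-4.1, -1.9, 6.7]
finger_gap: 0.0193
grip_force: 50.2
```

Call:
arm_command --moves '[-1,-10,0,0,0,0,0,-1,-20,0,0,0,0,0,-1,-28,0,0,0,0,0,-1,-28,0,0,0,0,0,-1,-28,0,0,0,0,0,-1,-28,0,0,0,0,0,-1,-25,0,0,0,0,0,-1,-15,0,0,0,0,0]'

```text
clock: 51.4
tcp_pos: [0.6319, 0.0762, 0.0249]
orientation: [0.0, 0.719, -0.695, 0.001]
wrist_force: [-5.4, -4.0, 7.7]
finger_gap: 0.0192
grip_force: 50.5
```

Call:
arm_command --moves '[-1,-10,0,0,0,0,0,-1,-8,0,0,0,0,0,-1,-6,0,0,0,0,0,-1,-4,0,0,0,0,0,-1,0,0,0,0,0,0,-1,0,0,0,0,0,0]'

```text
clock: 52.15
tcp_pos: [0.6308, 0.104, 0.0249]
orientation: [-0.0, 0.719, -0.695, -0.0]
wrist_force: [-7.6, 0.5, 8.6]
finger_gap: 0.0193
grip_force: 50.5
```

Call:
arm_command --moves '[-1,-4,0,0,0,0,0,-1,-4,0,0,0,0,0,-1,-3,0,0,0,0,0,-1,0,0,0,0,0,0,-1,0,0,0,0,0,0]'

```text
clock: 52.78
tcp_pos: [0.6305, 0.1129, 0.0249]
orientation: [0.001, 0.718, -0.696, 0.001]
wrist_force: [-6.7, -6.9, 8.5]
finger_gap: 0.0192
grip_force: 50.7
```

Call:
arm_command --moves '[-1,-3,0,0,0,0,0,-1,-3,0,0,0,0,0,-1,0,0,0,0,0,0,-1,0,0,0,0,0,0]'

```text
clock: 53.28
tcp_pos: [0.6305, 0.1127, 0.0249]
orientation: [0.005, 0.717, -0.697, 0.004]
wrist_force: [-6.6, -24.8, 9.6]
finger_gap: 0.0194
grip_force: 51.0
```

The stop is reached. Total travel was 219.6 mm, so the caddy had been fully out. I'll relieve the push, open, retreat and verify.

Call:
arm_command --moves '[-1,6,0,0,0,0,0,0.1,0,0,0,0,0,0,0.1,0,0,0,0,0,0,0.1,0,0,0,0,0,0,0.1,0,0,-30,0,0,0,0.1,0,0,-50,0,0,0,0.1,0,0,-60,0,0,0,0.1,0,0,-60,0,0,0]'

```text
clock: 54.28
tcp_pos: [0.631, 0.1151, 0.2248]
orientation: [0.0, 0.719, -0.695, 0.0]
wrist_force: [0.3, 0.4, -0.6]
finger_gap: 0.0473
grip_force: 0.0
```

Call:
arm_command --moves '[0.1,50,0,-30,0,0,0,0.1,50,0,-30,0,0,0,0.1,50,0,0,0,0,0,0.1,0,0,0,0,0,0,0.1,0,0,0,0,0,0]'

```text
clock: 54.9
tcp_pos: [0.636, -0.035, 0.2828]
orientation: [0.0, 0.718, -0.696, -0.0]
wrist_force: [0.4, 0.7, -0.5]
finger_gap: 0.0469
grip_force: 0.0
```

Run:
```python
from h import *
goto(.63,.11,.3)
for n in('wrist','side','top'):
    im,d,c=cam(n); P=cloud(d,c); x,y,z=P[...,0],P[...,1],P[...,2]; hsv=cv2.cvtColor(im,cv2.COLOR_BGR2HSV)
    cv2.imwrite(f'pics/f_{n}.png',im)
    m=(z>.045)&(z<.068)&(x>.58)&(x<.69)&(y>.12)&(y<.275)&(hsv[...,1]>90)&(hsv[...,0]<20); p=P[m]
    if len(p)>5: print(n,'scrub',len(p),rect(p),np.percentile(p[:,2],[5,50,95]).round(4))
    m=(im.max(-1)<50)&(z>.08)&(z<.092)&(y<.15)&(y>.05)&(x>.6)&(x<.68);p=P[m]
    if len(p)>3: print(n,'post',len(p),p.min(0).round(4),p.max(0).round(4))
    for tt,hm in(('red',(hsv[...,0]<8)|(hsv[...,0]>172)),('blue',(hsv[...,0]>100)&(hsv[...,0]<130))):
        p=P[hm&(hsv[...,1]>110)&(x>.58)&(x<.67)&(y>.28)&(y<.45)&(z>.1)&(z<.2)]
        if len(p)>4: print(n,tt,len(p),p.min(0).round(3),p.max(0).round(3))
```

```text
tcp [ 0.636  -0.035   0.2828] yaw -88.16 gap 0.04693058303107886 grip 0.0 F [ 0.4  0.7 -0.5] tool delta mm [-145.1    1.3  -17.2]
wrist scrub 2223 (array([628.9, 220. ]), array([ 48.7, 106.2]), 2.42) [0.0529 0.059  0.0603]
wrist post 199 [0.6221 0.1015 0.0806] [0.6402 0.1196 0.0869]
side scrub 271 (array([622.9, 218.5]), array([ 49.6, 107.3]), 2.35) [0.0493 0.0587 0.062 ]
side post 17 [0.6176 0.1018 0.0801] [0.635  0.1181 0.0873]
side red 95 [0.609 0.313 0.104] [0.631 0.331 0.176]
side blue 53 [0.608 0.397 0.102] [0.626 0.408 0.149]
top scrub 318 (array([625.5, 218.9]), array([ 50.1, 103.8]), 1.52) [0.0515 0.0601 0.0646]
top post 20 [0.6187 0.1017 0.0805] [0.6359 0.1181 0.0904]
top red 22 [0.611 0.316 0.103] [0.627 0.33  0.153]
```

All in place and at rest, with the robot clear. Handing in.

```bash
python3 -c "
from workcell import *
print(hand_in())"
```

```text
the job is handed in; nothing more can be done
None
```

The job is handed in: both scrapers (red in slot_3, blue in slot_1) are down in the wood block, the scrub block lies flat bristles down in the tray, and the caddy is pushed home to its stop after the full 0.22 m of travel; no verdict came back, and I did not measure the bystanders' positions at the end.

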